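# Set out a small glue-up on the bow-maker's bench

## Robot

A 7-joint arm with a two-finger parallel gripper is mounted at the origin on the work surface. World frame = base frame: x ahead of the robot, y to its left, z up, the work surface at z = 0. Lengths are in m, angles in degrees, forces in N, time in s.
With the tool pointing down it reaches from about 0.425 to 0.875 m from the base axis. Payload 4.7 kg.
Tool frame: the origin (TCP) lies midway between the tips of the shut fingers; the grasp point (between the pads) lies manip.tcp_to_grasp behind it (manip.tcp_to_grasp is the distance from the TCP to the grasp point, in m); z points along the fingers, y is the direction in which the jaws open and shut (so a half turn about z gives the same grasp; the last joint's range is limited). The gripper opens to 87 mm and grips with 3 to 60 N. Pads are 19 mm wide; open, the fingers measure 117 mm over their backs; the gripper's body (75 mm by 190 mm) begins 51 mm behind the grasp point.
Start: joints at [71.454, 18.392, -4.016, 83.108, 1.295, 78.541, -3.26], TCP at [0.215, -0.613, 0.223] pointing down, gripper open.
Joint ranges: [-163.93, 163.93], [-17.29, 119.83], [-79.2, 71.16], [3.27, 140.29], [-89.18, 269.18], [5.43, 117.66], [-154.24, 154.24]. Speed limits (degrees/s): [147.25, 147.25, 180, 180, 180, 180, 180].

## Interface

Orientations are given as a 3x3 rotation matrix whose columns are the frame's x, y, z axes.
In Python, from bench import manip, viewer, ticket gives the robot as it stands.
- The arm moves only by the tool carry_out, never from a script. Its arguments are lists of equal length, an entry for each row: "claw": the opening, from 0 (shut) to 1 (fully open); "delta_pos": the shift along the tool's x, y, z in cm, a list of three; "twist": the turn about the tool's z in rad. In form: {"claw": [claw, ...], "delta_pos": [[tx, ty, tz], ...], "twist": [twist, ...]}. A call has 1 to 12 rows; each row shifts and turns the pose as measured when the row begins, along the tool's axes as they then stand; what a row does not reach is not made up. A row lasts 1/8 s, in which the tool goes at most 62.5 mm and 10.7 degrees, less where a joint would pass 70% of its speed; a pose out of reach is approached as far as the arm can. A call is refused whole if a number of a shift passes 6.25 or a number of a turn 0.188, either way. A call with a gripper value outside its range is refused whole. The fingers move at their own pace and stop on an object; "squeeze" is the grip in N (left out, the last holds). Time passes only in rows, so rows that do not move let the fingers close. It gives the time, the measured TCP pose, the force and the opening at its end, in the units of the state.
- manip.observe(): the state, without advancing time (a new reading comes with each control period).
- viewer.snapshot(name): name is "scene" or "top" or "wrist"; returns the picture (480x640x3 uint8, red, green, blue); there is no depth.
- viewer.get_calibration(name): a dict with "intrinsics" (3x3 intrinsics, pixels), "dist" ([k1, k2, p1, p2, k3] as OpenCV has them; the pictures are not rectified), "world_to_cam" (4x4, takes a point from world to camera coordinates); the wrist camera has in their place "mount" (4x4, takes a point from camera to tool coordinates, whose origin is the TCP and whose axes are the flange's). Camera axes: x right, y up, looking along -z (the intrinsics and any distortion apply to the point x, -y, -z); pixel columns grow to the right and rows downward; lengths in m; the calibration is good to about 2 mm. A picture is of the moment at which its call begins: read the wrist's pose just before it. get_calibration takes no time and is no camera call.
- ticket.close_job(): hands the job in, once; it reports no verdict.
The state is a dict: "t": time; "joint_positions": joint angles; "qvel": joint speeds; "tau": joint torques, N m; "tcp_pos": TCP position; "tool_rot": TCP orientation; "contact_force": force on the tool from outside, world axes, zero at the start; "torque": the same for the moment, N m; "grip_width": finger opening in m.
Only numpy, scipy, OpenCV 4.12 (cv2) and the standard library are available. Lean on these libraries where they do the work, as an engineer would, in place of code of your own. Each camera call takes 0.05 s, during which the arm holds its last target. There are 200 camera calls.

## Task

Set out the bench for a glue-up: lay the pale maple block in the middle of the green cutting mat, lengthwise along the mat's long direction, put the dark walnut block squarely on it, ends and sides flush, and stand the steel weight upright in the middle of the walnut. Stand the glue bottle upright on the bench beside the middle of the mat's short edge that faces the blue vise, about 4 cm clear of the mat, and lay the cork sanding block (red grit face up) flat on the bench directly in front of the bottle (towards the robot), about 2 cm clear of it. Leave the amber glass jar where it is, let go of everything, and mind that nothing already placed is disturbed.

Things in the scene. Friction and masses are not known exactly. Their poses are not given: they have to be found in the camera images.
- maple: pale maple block, 96 (its x) x 38 (its y) x 28 mm high, lying flat and loose; origin at the centre of its underside; x is its long axis, z up. About 75 g
- walnut: dark walnut block, 96 (its x) x 38 (its y) x 18 mm high, lying flat and loose; origin at the centre of its underside; x is its long axis, z up. About 50 g
- weight: plain turned steel weight, an upright cylinder 44 mm in diameter and 42 mm high, loose, about 0.5 kg; origin at the centre of its underside, z up
- glue: white glue bottle with a red cap, standing loose, about 130 g. Round white body 50 mm in diameter up to 70 mm high, then a shoulder narrowing to 32 mm at 82 mm; red cap 32 mm in diameter tapering to 30 mm from 82 to 104 mm, then a thin nozzle up to 126 mm. Origin at the centre of its underside, z up
- cork: cork sanding block, light brown with a dark red grit face on top, 70 (its x) x 40 (its y) x 30 mm high, lying flat and loose; origin at the centre of its underside; x is its long axis, z up. About 30 g
- jar: small amber glass jar with a brass-coloured lid, 44 mm in diameter, 60 mm high, loose bystander to be left alone; origin at the centre of its underside
- mat: green cutting mat with a yellow grid, fixed to the bench, 105 (its x) x 148 (its y, the long direction) x 3 mm thick; origin at the centre of its underside. Its short edges are the ones at +y and -y, its x points away from the robot (turned at most about 7 degrees)
- vise: small blue bench vise, fixed to the bench to the left or right of the mat, about 125 (its x) x 74 (its y) x 72 mm high, its screw towards the robot; origin at the centre of its base's underside
Not all that is in view belongs to the job. Of the things shaped like the glue, the white one is meant.

How it is judged (in metres and radians):
At the end, for the whole second after the job is handed in: Maple flat on mat, centred within 12 mm; walnut on it within 8 mm; both lengthwise within 0.12 rad; weight upright within 12 mm of walnut middle; bottle upright at the vise side, 139 mm from mat centre, within 15 mm each way; cork flat before it, centres 55-100 mm apart; at rest (x of maple in the frame of mat between -0.012 and 0.012 m and y of maple in the frame of mat between -0.012 and 0.012 m and height (world z) of maple between 0 and 0.006 m and angle between the x axis of maple and the y axis of mat, either way round below 0.12 rad and angle between each of maple, weight, glue, cork's own z axis and vertical below 0.06 rad and x of walnut in the frame of maple between -0.008 and 0.008 m and y of walnut in the frame of maple between -0.008 and 0.008 m and z of walnut in the frame of maple between 0.025 and 0.031 m and angle between the x axis of walnut and the x axis of maple, either way round below 0.12 rad and x of weight in the frame of walnut between -0.012 and 0.012 m and y of weight in the frame of walnut between -0.012 and 0.012 m and z of weight in the frame of walnut between 0.015 and 0.021 m and x of glue in the frame of mat between -0.015 and 0.015 m and height (world z) of each of glue, cork below 0.004 m and x of cork in the frame of mat below -0.04 m and horizontal distance between cork and glue between 0.055 and 0.1 m and ((y of vise in the frame of mat above 0 m and y of glue in the frame of mat between 0.124 and 0.154 m and y of cork in the frame of mat between 0.104 and 0.174 m) or (y of vise in the frame of mat below 0 m and y of glue in the frame of mat between -0.154 and -0.124 m and y of cork in the frame of mat between -0.174 and -0.104 m)) and linear speed of each of maple, walnut, weight, glue, cork below 0.02 m/s); the robot touches nothing.
It fails at once if the glass jar is moved more than 25 mm or tipped (distance of jar from where it was at the start of the episode above 0.025 m or angle between jar's own z axis and vertical above 0.4 rad).
It also fails if it takes over 131 s, if anything falls off the work surface, if the arm or the gripper's body presses on something with over 40 N, if the wrist force passes 120 N, or if a joint passes its speed limit or range.

## Working session

There is one attempt and no reset: what is moved stays moved. The work goes in short steps, Python scripts to look and compute and a tool call to move; the robot and the scene stay as the last step left them, time stands still between calls to the robot, and variables do not carry over. Pictures are saved under pics/ and viewed, about 12 in all and at most 16, crops included, and the job is handed in when it is done.

Besides the shell and the picture viewer there is one more tool, called after "Emit:" by a JSON object that holds its "op" and its "data", one argument or row to a line. carry_out: Moves the arm, as the interface text tells. Its arguments: {"type":"object","properties":{"claw":{"type":"array","items":{"type":"number"}},"delta_pos":{"type":"array","items":{"type":"array","items":{"type":"number"}}},"twist":{"type":"array","items":{"type":"number"}},"squeeze":{"type":"number"}},"required":["claw","delta_pos","twist"]}

```bash
ls; mkdir -p pics; python3 - <<'E'
from bench import manip, viewer
import cv2, numpy as np
print(manip.observe(), manip.tcp_to_grasp)
for n in ("scene","top"):
    cv2.imwrite(f"pics/{n}0.png", viewer.snapshot(n)[:,:,::-1]); c=viewer.get_calibration(n); print(n,c)
print(viewer.get_calibration("wrist"))
E
```

```text
pics
{'t': 0.0, 'joint_positions': array([71.45223156, 18.43909176, -4.01670947, 83.17463724,  1.29468765,
       78.5407826 , -3.25797593]), 'qvel': array([-0.01969551, -0.00570078,  0.04203552,  0.00051315,  0.00480182,
        0.02339134,  0.02935424]), 'tau': array([-1.91778163e-04, -4.91289461e+01, -4.03922852e-01, -3.12528849e+01,
       -6.40218286e-02,  4.39026486e-02,  1.86454999e-04]), 'tcp_pos': array([ 0.21521254, -0.61275215,  0.22146363]), 'tool_rot': array([[ 9.43450865e-01,  3.31511620e-01, -7.15727672e-04],
       [ 3.31512380e-01, -9.43449208e-01,  1.77013508e-03],
       [-8.84323587e-05, -1.90730805e-03, -9.99998177e-01]]), 'contact_force': array([-0.21277278, -0.07631386, -0.22982489]), 'torque': array([-0.02317512,  0.00120175, -0.02426852]), 'grip_width': 0.08664356418239577} 0.0187
scene {'intrinsics': array([[448.15136787,   0.        , 320.30125114],
       [  0.        , 448.15136787, 241.18010149],
       [  0.        ,   0.        ,   1.        ]]), 'dist': array([0.01284708, 0.        , 0.        , 0.        , 0.        ]), 'world_to_cam': array([[ 0.308
[... 652 characters left out ...]
939341,  0.99894441, -1.23913511],
       [ 0.        ,  0.        ,  0.        ,  1.        ]])}
{'intrinsics': array([[346.60956929,   0.        , 314.52568975],
       [  0.        , 346.60956929, 238.86996023],
       [  0.        ,   0.        ,   1.        ]]), 'dist': array([-0.00879318,  0.        ,  0.        ,  0.        ,  0.        ]), 'mount': array([[-5.02897118e-04,  9.55652328e-01,  2.94496817e-01,
         8.20566733e-02],
       [ 9.99999563e-01,  7.12575578e-04, -6.04684334e-04,
         1.11743444e-04],
       [-7.87719232e-04,  2.94496385e-01, -9.55652269e-01,
        -1.62924726e-01],
       [ 0.00000000e+00,  0.00000000e+00,  0.00000000e+00,
         1.00000000e+00]])}
```

View pics/top0.png

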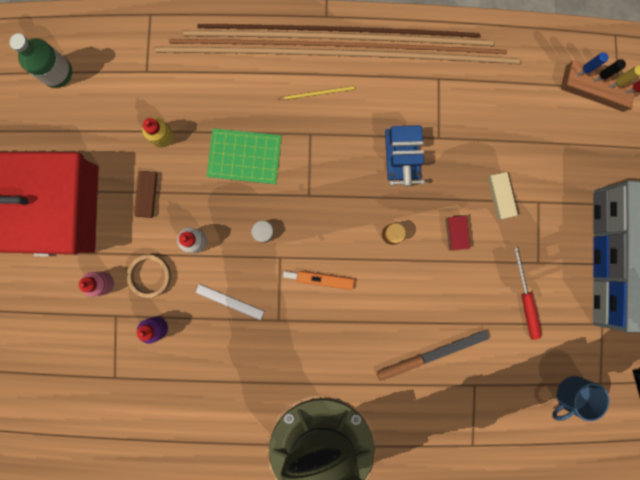

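View pics/scene0.png

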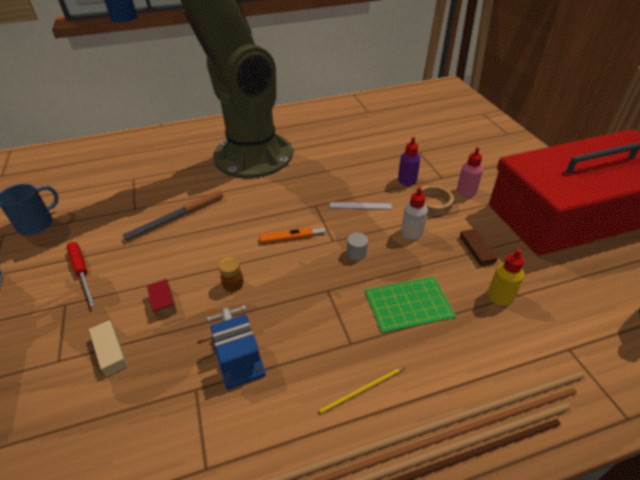

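Candidates (top view): maple, the pale block at (503,195). Walnut, the dark block at (147,194). Weight, the grey cylinder at (262,231). Cork, the red-topped block at (458,232). Jar at (395,233), mat at (244,156), vise at (405,155). For the glue there are four bottles: white (190,240), pink (95,284), purple (151,330) and yellow (157,131). I choose the white one. The vise is on the mat's −y side.

```bash
cat > h.py <<'E'
import cv2, numpy as np
from bench import manip, viewer
def cam(name, obs=None):
    c=viewer.get_calibration(name); K=c["intrinsics"]; d=c["dist"]
    if name=="wrist":
        T=np.eye(4); T[:3,:3]=obs["tool_rot"]; T[:3,3]=obs["tcp_pos"]; M=T@c["mount"]
    else: M=np.linalg.inv(c["world_to_cam"])
    return K,d,M
def rays(C,px):
    K,d,M=C; u=cv2.undistortPoints(np.float64(px).reshape(-1,1,2),K,d).reshape(-1,2)
    return M[:3,3], (M[:3,:3]@np.c_[u[:,0],-u[:,1],-np.ones(len(u))].T).T
def onz(C,px,z):
    o,r=rays(C,px); return (o+r*((z-o[2])/r[:,2])[:,None])[:,:2]
def project(C,P):
    K,d,M=C; W=np.linalg.inv(M); p=(W[:3,:3]@np.float64(P).reshape(-1,3).T).T+W[:3,3]
    return cv2.projectPoints(p*[1,-1,-1],np.zeros(3),np.zeros(3),K,d)[0].reshape(-1,2)
def blob(mask,near):
    n,l,s,c=cv2.connectedComponentsWithStats(mask.astype(np.uint8))
    k=[i for i in range(1,n) if s[i,4]>40]
    i=min(k,key=lambda i:np.hypot(*(c[i]-near))); return (l==i).astype(np.uint8)
def rect(C,m,z):
    cs,_=cv2.findContours(m,cv2.RETR_EXTERNAL,cv2.CHAIN_APPROX_NONE)
    w=onz(C,max(cs,key=cv2.contourArea),z); (c,s,a)=cv2.minAreaRect((w*1000).astype(np.float32))
    if s[0]<s[1]: s=s[::-1]; a+=90
    a=(a+90)%180-90
    return np.round(c,1), np.round(s,1), round(a,1)   # mm, long-axis angle deg from world x
def mask(im,lo,hi,near):
    return blob(cv2.inRange(cv2.cvtColor(im,cv2.COLOR_RGB2HSV),lo,hi)>0,near)
def togo(x,y,z=None,ang=None):
    """cm shifts in tool axes; ang = wanted world angle (deg) of jaw (tool y) line"""
    o=manip.observe(); R=o["tool_rot"]; p=o["tcp_pos"]
    d=R.T@(np.array([x,y,p[2] if z is None else z])-p)*100
    j=np.degrees(np.arctan2(R[1,1],R[0,1])); t=0
    if ang is not None: t=-((ang-j+90)%180-90)
    print("t",round(o["t"],2),"tcp",p.round(4),"jaw",round(j,1),"F",o["contact_force"].round(1),"w",round(o["grip_width"],4),"| go cm",d.round(2),"twist rad",round(np.radians(t),3))
E
python3 - <<'E'
from h import *
im=viewer.snapshot("top"); C=cam("top"); h=cv2.cvtColor(im,cv2.COLOR_RGB2HSV)
for n,p in dict(maple=(503,195),walnut=(147,194),weight=(262,231),glue=(190,240),cork=(458,232),jar=(395,233),mat=(244,156),vise=(405,155)).items(): print(n,h[p[1],p[0]],h[p[1]+3,p[0]+3])
print("mat",rect(C,mask(im,(45,100,60),(75,255,255),(244,156)),.003))
print("vise",rect(C,mask(im,(105,120,40),(120,255,255),(405,150)),.04))
print("maple",rect(C,mask(im,(15,20,170),(30,110,255),(503,195)),.028))
print("walnut",rect(C,mask(im,(0,60,20),(15,255,95),(147,194)),.018))
print("cork",rect(C,mask(im,(170,120,40),(179,255,255),(458,232)),.03))
for n,p,z in (("weight",(262,231),.042),("jar",(395,233),.06),("glue",(185,239),.126)): print(n,onz(C,p,z))
t=[cv2.resize(im[y-40:y+40,x-40:x+40],(260,260),interpolation=2) for x,y in((190,240),(147,194),(503,195),(458,232),(262,231),(244,156))]
cv2.imwrite("pics/crop1.png",np.vstack([np.hstack(t[:3]),np.hstack(t[3:])])[:,:,::-1])
E
```

```text
maple [ 21  81 215] [ 21  81 215]
walnut [ 10 151  98] [ 10 148 100]
weight [ 21  27 180] [ 21  27 180]
glue [  1 199 158] [  2 154  98]
cork [178 178 143] [178 180 143]
jar [ 18 147 187] [ 18 148 188]
mat [ 50 134 168] [ 65 140 162]
vise [108 148 121] [108 159 130]
mat (array([617.9, 178. ]), array([147.7, 105.5]), 85.3)
vise (array([ 627.3, -157.7]), array([109.6,  74.2]), 2.7)
maple (array([ 544.7, -374. ]), array([96.4, 37.7]), 13.9)
walnut (array([529.2, 360.5]), array([95.4, 15.8]), -4.3)
cork (array([ 463.9, -276.3]), array([64.8, 35.7]), 6.7)
weight [[0.45628477 0.13181393]]
jar [[ 0.4573792  -0.13751419]]
glue [[0.43301746 0.27236985]]
```

View pics/crop1.png

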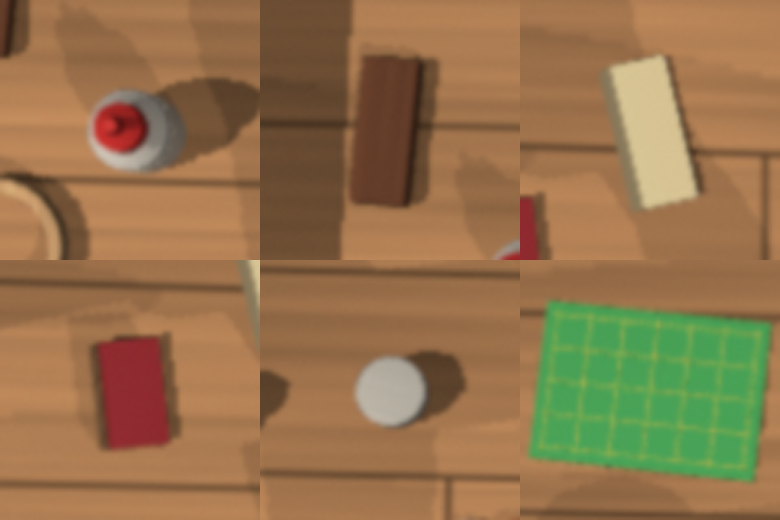

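Crops confirm the white bottle with red cap, dark walnut, pale maple, red-topped cork, steel weight and green mat. I'm checking how close the toolbox and the yellow bottle are to the walnut while I start towards the maple.

```bash
python3 - <<'E'
from h import *
S=cam("scene");T=cam("top")
print("box base scene", onz(S,[(497,207),(550,246)],0).round(3))
for z in (0,.06,.1,.15): print(z,"box top edge",onz(T,[(97,160),(97,253)],z).round(3).tolist(), "scene top corner",onz(S,[(500,163),(553,203)],z).round(3).tolist())
print("yellow",onz(T,[(151,125)],.126), "white scene", onz(S,[(418,193)],.126), onz(S,[(357,240)],.042), onz(S,[(231,263)],.06))
print("white cap top", onz(T,[(187,239)],.104))
togo(.5447,-.374,.16,103.9)
E
```

```text
box base scene [[0.422 0.509]
 [0.574 0.54 ]]
0 box top edge [[0.604, 0.496], [0.404, 0.487]] scene top corner [[0.263, 0.624], [0.452, 0.644]]
0.06 box top edge [[0.594, 0.475], [0.403, 0.466]] scene top corner [[0.335, 0.558], [0.508, 0.576]]
0.1 box top edge [[0.587, 0.461], [0.403, 0.452]] scene top corner [[0.383, 0.513], [0.545, 0.53]]
0.15 box top edge [[0.578, 0.443], [0.402, 0.435]] scene top corner [[0.443, 0.458], [0.591, 0.473]]
yellow [[0.65230776 0.34729155]] white scene [[0.45216983 0.2651756 ]] [[0.46070988 0.1314456 ]] [[ 0.45917495 -0.13248349]]
white cap top [[0.43399888 0.27284191]]
t 0.15 tcp [ 0.2152 -0.6129  0.2217] jaw -70.6 F [ 0.9 -0.6  0.2] w 0.0875 | go cm [ 39.01 -11.61   6.18] twist rad 0.095
```

Emit:
{"op": "carry_out", "data": {
  "claw": [1,1,1,1,1,1,1,1,1,1],
  "delta_pos": [
    [4.8,-1.4,0.5],
    [4.8,-1.4,0.5],
    [4.8,-1.4,0.5],
    [4.8,-1.4,0.5],
    [4.8,-1.4,0.5],
    [4.8,-1.4,0.5],
    [4.8,-1.4,0.5],
    [4.8,-1.4,0.5],
    [0,0,0],
    [0,0,0]
  ],
  "twist": [0.012,0.012,0.012,0.012,0.012,0.012,0.012,0.012,0,0],
  "squeeze": 20
}}

```text
t: 1.4
tcp_pos: [0.557, -0.3885, 0.1749]
tool_rot: [[0.973, 0.232, -0.006], [0.232, -0.973, 0.005], [-0.005, -0.007, -1.0]]
contact_force: [-1.4, -0.9, 0.7]
grip_width: 0.0868
```

```bash
cat > w.py <<'E'
# python3 w.py name thing z lo hi tag : wrist look, rectangle on plane z nearest the given world point
from h import *
HS=dict(maple=((15,20,120),(30,120,255)),walnut=((0,80,15),(20,255,125)),cork=((170,100,40),(179,255,255)),mat=((45,90,50),(80,255,255)),red=((0,150,60),(6,255,255)))
def look(thing,x,y,z,tag=None):
    o=manip.observe(); im=viewer.snapshot("wrist"); C=cam("wrist",o)
    if tag: cv2.imwrite(f"pics/{tag}.png",im[:,:,::-1])
    px=project(C,[x,y,z])[0]; m=mask(im,*HS[thing],px); r=rect(C,m,z); print(thing,"px",px.round(),r,"area",m.sum()); return r
E
python3 - <<'E'
from w import *
togo(.5447,-.374,.16,103.9)
look("maple",.5447,-.374,.028,"w1")
E
```

```text
t 1.4 tcp [ 0.557  -0.3885  0.1749] jaw -76.6 F [-1.4 -0.9  0.7] w 0.0868 | go cm [-0.86 -1.69  1.5 ] twist rad -0.009
maple px [297. 233.] (array([ 549. , -373.6]), array([99.1, 39.5]), 13.6) area 755
```

View pics/w1.png

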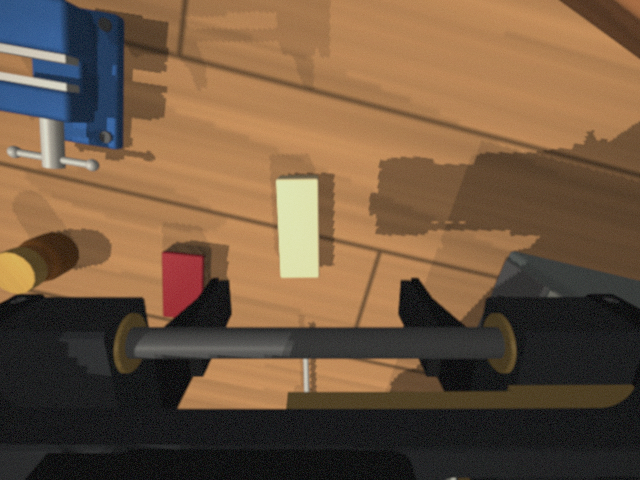

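The wrist view shows the maple at about (297,228), square between the fingers at columns 220 and 410. The cork is at (183,285) and the jar at (35,265). The grip axis is aligned.

Emit:
{"op": "carry_out", "data": {
  "claw": [1,1,1,1,1,1,1],
  "delta_pos": [
    [-0.7,-1.7,0],
    [0,0,4],
    [0,0,4],
    [0,0,4],
    [0,0,2],
    [0,0,0],
    [0,0,0]
  ],
  "twist": [0,0,0,0,0,0,0]
}}

```text
t: 2.33
tcp_pos: [0.5402, -0.3825, 0.0362]
tool_rot: [[0.976, 0.218, -0.002], [0.218, -0.976, -0.002], [-0.002, 0.001, -1.0]]
contact_force: [0.4, 0.7, -0.5]
grip_width: 0.087
```

```bash
python3 - <<'E'
from w import *
togo(.546,-.3735,.006,103.8)
look("maple",.546,-.3735,.028,"w2")
E
```

```text
t 2.33 tcp [ 0.5402 -0.3825  0.0362] jaw -77.4 F [ 0.4  0.7 -0.5] w 0.087 | go cm [ 0.77 -0.75  3.02] twist rad -0.021
maple px [300. 278.] (array([ 557.2, -372.1]), array([82.4, 38.5]), 14.2) area 9204
```

Emit:
{"op": "carry_out", "data": {
  "claw": [1,1,1,1,1,0,0,0,0,0],
  "delta_pos": [
    [1.05,-0.7,0],
    [0,0,1.5],
    [0,0,1.4],
    [0,0,0],
    [0,0,0],
    [0,0,0],
    [0,0,0],
    [0,0,0],
    [0,0,0],
    [0,0,0]
  ],
  "twist": [-0.02,0,0,0,0,0,0,0,0,0],
  "squeeze": 25
}}

```text
t: 3.62
tcp_pos: [0.5518, -0.3737, 0.0086]
tool_rot: [[0.971, 0.239, 0.003], [0.239, -0.971, -0.005], [0.001, 0.005, -1.0]]
contact_force: [-0.2, -0.3, 0.4]
grip_width: 0.0452
```

```bash
python3 - <<'E'
from w import *
togo(.549,-.3735,.006,103.8)
E
```

```text
t 3.62 tcp [ 0.5518 -0.3737  0.0086] jaw -76.2 F [-0.2 -0.3  0.4] w 0.0452 | go cm [-0.26 -0.08  0.26] twist rad 0.001
```

Emit:
{"op": "carry_out", "data": {
  "claw": [0,0,0,0,0,0,0,0,0],
  "delta_pos": [
    [0,0,0],
    [0,0,0],
    [0,0,0],
    [0,0,-2],
    [0,0,-4],
    [0,0,-4],
    [0,0,-4],
    [0,0,-3],
    [0,0,0]
  ],
  "twist": [0,0,0,0,0,0,0,0,0]
}}

```text
t: 4.75
tcp_pos: [0.5519, -0.3727, 0.1905]
tool_rot: [[0.971, 0.24, 0.006], [0.24, -0.971, -0.007], [0.004, 0.008, -1.0]]
contact_force: [0.3, -0.2, -2.0]
grip_width: 0.0378
```

Emit:
{"op": "carry_out", "data": {
  "claw": [0,0,0,0,0,0,0,0,0,0,0,0],
  "delta_pos": [
    [1.6,-4.3,0],
    [1.6,-4.3,0],
    [1.6,-4.3,0],
    [1.6,-4.3,0],
    [1.6,-4.3,0],
    [1.6,-4.3,0],
    [1.6,-4.3,0],
    [1.6,-4.3,0],
    [1.6,-4.3,0],
    [1.6,-4.3,0],
    [1.6,-4.3,0],
    [0,0,0]
  ],
  "twist": [0,0,0,0,0,0,0,0,0,0,0,0]
}}

```text
t: 6.25
tcp_pos: [0.6031, 0.144, 0.1768]
tool_rot: [[0.971, 0.238, -0.01], [0.238, -0.971, -0.006], [-0.011, 0.003, -1.0]]
contact_force: [0.3, -0.7, -0.6]
grip_width: 0.0377
```

Emit:
{"op": "carry_out", "data": {
  "claw": [0,0,0,0,0,0,0,0,0,0],
  "delta_pos": [
    [0,0,0],
    [0,0,0],
    [0,0,0],
    [0,0,0],
    [0,0,0],
    [0,0,0],
    [0,0,0],
    [0,0,0],
    [0,0,0],
    [0,0,0]
  ],
  "twist": [-0.155,-0.155,-0.155,-0.155,-0.155,-0.155,-0.155,-0.1,0,0]
}}

```text
t: 7.5
tcp_pos: [0.5978, 0.1327, 0.1681]
tool_rot: [[0.116, 0.993, -0.024], [0.993, -0.116, -0.016], [-0.018, -0.022, -1.0]]
contact_force: [-0.5, -0.5, -0.9]
grip_width: 0.0379
```

```bash
python3 - <<'E'
from w import *
togo(.618,.178,.012,-4.7)
im=viewer.snapshot("wrist"); cv2.imwrite("pics/w3.png",im[:,:,::-1])
E
```

```text
t 7.5 tcp [0.5978 0.1327 0.1681] jaw -6.7 F [-0.5 -0.5 -0.9] w 0.0379 | go cm [ 5.02  1.83 15.48] twist rad -0.034
```

View pics/w3.png

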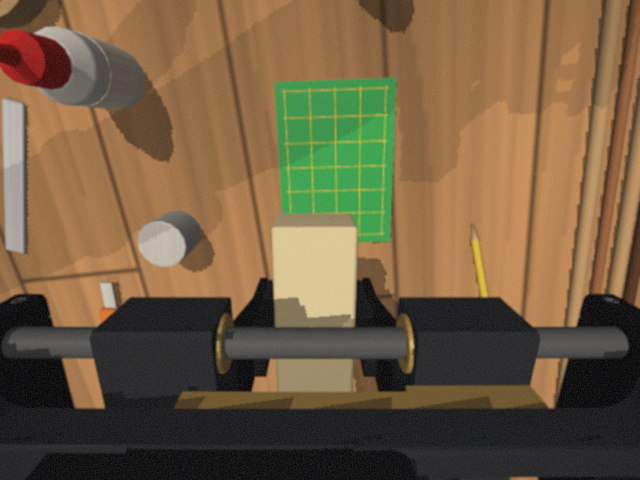

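Wrist view: the maple is held, with the front edge of its top face at row ~229, columns 275–356. The mat spans (275,78)–(395,242). I'll work out the in-hand offset and re-measure the mat.

```bash
python3 - <<'E'
from w import *
o=manip.observe(); C=cam("wrist",o); R=o["tool_rot"]; p=o["tcp_pos"]
# intersect in-hand top plane (tool z=-0.0194)
og,r=rays(C,[(275,229),(356,229),(315.5,229)]); 
ot=R.T@(og-p); rt=(R.T@r.T).T
print("tool coords of front corners mm",((ot+rt*((-.0194-ot[2])/rt[:,2])[:,None])*1000).round(1))
# mat from far corners, pixel
print("mat corners",onz(C,[(276,79),(396,79),(390,242)],.003).round(4))
E
```

```text
tool coords of front corners mm [[ 41.7 -16.3 -19.4]
 [ 41.6  18.5 -19.4]
 [ 41.7   1.1 -19.4]]
mat corners [[0.5762 0.2582]
 [0.6788 0.246 ]
 [0.6664 0.0986]]
```

Emit:
{"op": "carry_out", "data": {
  "claw": [0,0,0,0,0,0,0],
  "delta_pos": [
    [2.6,0.9,0],
    [2.7,0.9,0],
    [0,0,3.5],
    [0,0,3.5],
    [0,0,2],
    [0,0,0],
    [0,0,0]
  ],
  "twist": [-0.034,0,0,0,0,0,0]
}}

```text
t: 8.43
tcp_pos: [0.6213, 0.1826, 0.076]
tool_rot: [[0.089, 0.996, -0.021], [0.996, -0.089, -0.016], [-0.018, -0.019, -1.0]]
contact_force: [-0.7, 0.2, -1.0]
grip_width: 0.0378
```

```bash
python3 - <<'E'
from w import *
togo(.6193,.1815,.013,-4.7); print(manip.observe()["tool_rot"][:,2])
E
```

```text
t 8.43 tcp [0.6213 0.1826 0.076 ] jaw -5.1 F [-0.7  0.2 -1. ] w 0.0378 | go cm [-0.02 -0.07  6.3 ] twist rad -0.007
[-0.0206961  -0.01647859 -0.99965   ]
```

Emit:
{"op": "carry_out", "data": {
  "claw": [0,0,0,0,0],
  "delta_pos": [
    [0,-0.1,2],
    [0,0,2],
    [0,0,1.2],
    [0,0,0.5],
    [0,0,0]
  ],
  "twist": [0,0,0,0,0]
}}

```text
t: 9.05
tcp_pos: [0.6201, 0.1816, 0.0166]
tool_rot: [[0.09, 0.996, -0.018], [0.996, -0.09, -0.016], [-0.018, -0.017, -1.0]]
contact_force: [-0.1, 0.5, 0.0]
grip_width: 0.0374
```

```bash
python3 - <<'E'
from w import *
togo(.6193,.1815,.013,-4.7)
E
```

```text
t 9.05 tcp [0.6201 0.1816 0.0166] jaw -5.2 F [-0.1  0.5  0. ] w 0.0374 | go cm [-0.01 -0.07  0.36] twist rad -0.008
```

Emit:
{"op": "carry_out", "data": {
  "claw": [0,0,0,1,1,1,1,1,1,1,1],
  "delta_pos": [
    [0,0,0.3],
    [0,0,0],
    [0,0,0],
    [0,0,0],
    [0,0,0],
    [0,0,0],
    [0,0,-2],
    [0,0,-5],
    [0,0,-5],
    [0,0,-5],
    [0,0,0]
  ],
  "twist": [0,0,0,0,0,0,0,0,0,0,0]
}}

```text
t: 10.42
tcp_pos: [0.6247, 0.1861, 0.1969]
tool_rot: [[0.088, 0.996, -0.011], [0.996, -0.089, -0.013], [-0.014, -0.009, -1.0]]
contact_force: [-0.1, 0.1, 0.0]
grip_width: 0.0867
```

Emit:
{"op": "carry_out", "data": {
  "claw": [1,1,1],
  "delta_pos": [
    [-4,0,0],
    [0,0,0],
    [0,0,0]
  ],
  "twist": [0,0,0]
}}

```text
t: 10.8
tcp_pos: [0.6207, 0.1467, 0.1996]
tool_rot: [[0.087, 0.996, -0.009], [0.996, -0.087, -0.013], [-0.013, -0.007, -1.0]]
contact_force: [0.5, 0.6, -0.0]
grip_width: 0.0868
```

```bash
python3 - <<'E'
from w import *
togo(.529,.35,.16,85.7); print(manip.observe()["tool_rot"][:,2])
look("mat",.619,.178,.003,"w4"); look("maple",.619,.178,.031)
print(manip.observe()["joint_positions"])
E
```

```text
t 10.8 tcp [0.6207 0.1467 0.1996] jaw -5.0 F [ 0.5  0.6 -0. ] w 0.0868 | go cm [ 19.51 -10.87   3.78] twist rad 1.559
[-0.00853492 -0.01274422 -0.99988236]
mat px [311. 180.] (array([620.2, 178. ]), array([148.4, 105.2]), 85.1) area 7658
maple px [310. 184.] (array([621.8, 177.3]), array([95.2, 37.9]), 85.1) area 2006
[ 15.51814579  22.99304426 -41.16192982  85.03386174  15.73867542
  78.47483037 -31.72153846]
```

View pics/w4.png

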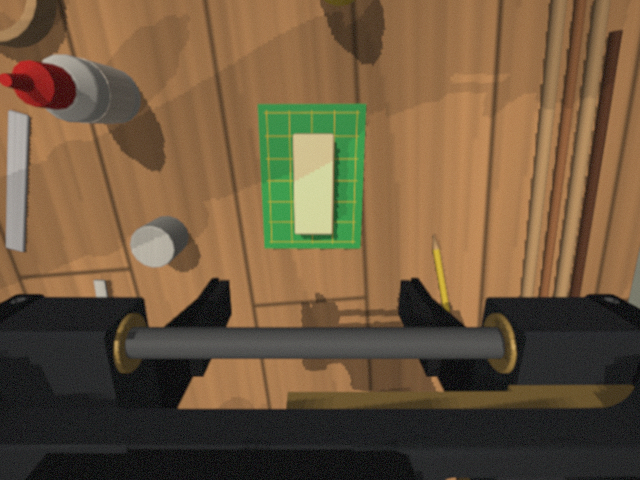

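Maple lies flat, centred to about 2 mm and aligned (85.1° for both). Next is the walnut.

Emit:
{"op": "carry_out", "data": {
  "claw": [1,1,1,1,1,1],
  "delta_pos": [
    [4.8,-2.7,0],
    [4.8,-2.7,0],
    [4.8,-2.7,0],
    [4.8,-2.7,0.5],
    [0,0,0],
    [0,0,0]
  ],
  "twist": [0,0,0,0,0,0]
}}

```text
t: 11.65
tcp_pos: [0.5257, 0.3551, 0.19]
tool_rot: [[0.084, 0.996, -0.012], [0.996, -0.084, -0.012], [-0.013, -0.011, -1.0]]
contact_force: [0.6, -0.5, -0.4]
grip_width: 0.087
```

Emit:
{"op": "carry_out", "data": {
  "claw": [1,1,1,1,1,1,1,1,1,1,1],
  "delta_pos": [
    [0,0,0],
    [0,0,0],
    [0,0,0],
    [0,0,0],
    [0,0,0],
    [0,0,0],
    [0,0,0],
    [0,0,0],
    [0,0,0],
    [0,0,0],
    [0,0,0]
  ],
  "twist": [0.17,0.17,0.17,0.17,0.17,0.17,0.17,0.17,0.17,0,0]
}}

```text
t: 13.02
tcp_pos: [0.5358, 0.3394, 0.1884]
tool_rot: [[0.993, -0.113, -0.013], [-0.113, -0.993, -0.018], [-0.011, 0.019, -1.0]]
contact_force: [-0.7, -0.1, 0.1]
grip_width: 0.0871
```

```bash
python3 - <<'E'
from w import *
togo(.529,.35,.16,85.7); print(manip.observe()["tool_rot"][:,2])
look("walnut",.529,.3605,.018,"w5")
print(manip.observe()["joint_positions"])
E
```

```text
t 13.03 tcp [0.5358 0.3394 0.1884] jaw -96.5 F [-0.7 -0.1  0.1] w 0.0871 | go cm [-0.77 -1.03  2.83] twist rad -0.038
[-0.01329994 -0.01764108 -0.99975592]
walnut px [291. 226.] (array([540.4, 363.2]), array([99.7, 44.2]), 16.1) area 1702
[ -11.70510119   20.97690921  -29.75045594   86.21328652   10.81067505
   76.86265846 -139.04349138]
```

View pics/w5.png

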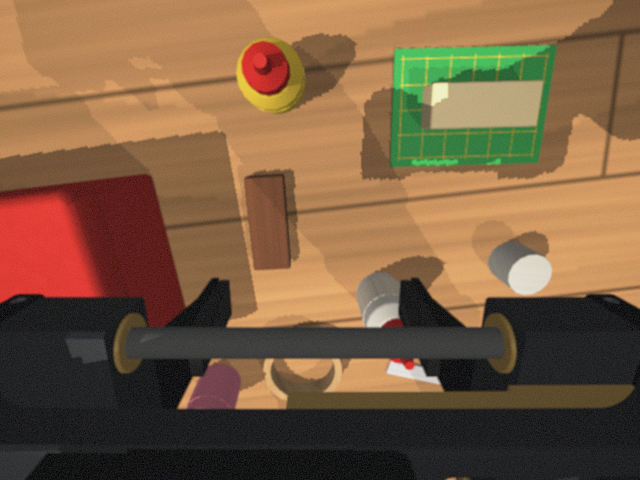

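Wrist view: the walnut top face has corners near (246,177), (283,175), (290,268) and (254,268). Part of it is in shadow, so the mask is unreliable. The toolbox edge (~column 180) and the white and yellow bottles stay clear of a grip centred slightly to −y.

```bash
python3 - <<'E'
from w import *
o=manip.observe(); im=viewer.snapshot("wrist"); C=cam("wrist",o)
w=onz(C,[(246,177),(284,175),(290,268),(254,268)],.018); print(w.round(4),w.mean(0))
h=cv2.cvtColor(im,cv2.COLOR_RGB2HSV)
print(h[220,235:305:3].tolist())
m=cv2.inRange(h,(0,110,15),(14,255,150)); cv2.rectangle(m,(0,0),(225,480),0,-1); cv2.rectangle(m,(305,0),(640,480),0,-1); m[:165]=0; m[280:]=0
m=cv2.morphologyEx(m,cv2.MORPH_OPEN,np.ones((3,3),np.uint8)); print(rect(C,blob(m>0,(268,222)),.018))
E
```

```text
[[0.5822 0.3963]
 [0.5799 0.3602]
 [0.4848 0.3675]
 [0.4893 0.4043]] [0.53403253 0.38209845]
[[15, 114, 92], [16, 127, 92], [15, 135, 140], [15, 134, 147], [15, 130, 143], [11, 142, 133], [11, 141, 137], [11, 142, 133], [12, 158, 126], [11, 145, 128], [9, 143, 130], [10, 141, 134], [11, 151, 127], [10, 136, 131], [10, 141, 125], [10, 143, 130], [11, 136, 129], [9, 113, 79], [15, 125, 122], [15, 136, 107], [16, 122, 109], [15, 131, 170], [15, 129, 182], [15, 137, 177]]
(array([534.7, 382.5]), array([96.3, 40. ]), -3.0)
```

```bash
python3 - <<'E'
from w import *
o=manip.observe(); W=cam("wrist",o);T=cam("top");S=cam("scene")
def tri(*v):
    A=[];b=[]
    for C,px in v:
        og,r=rays(C,[px]); r=r[0]/np.linalg.norm(r[0]); P=np.eye(3)-np.outer(r,r); A.append(P); b.append(P@og)
    x=np.linalg.lstsq(np.vstack(A),np.hstack(b),rcond=None)[0]; return x.round(4), np.linalg.norm(np.vstack(A)@x-np.hstack(b)).round(4)
print("box corner T+W",tri((T,(97,153)),(W,(152,177))))
print("box corner T+S",tri((T,(97,153)),(S,(553,203))), tri((T,(97,253)),(S,(500,163))))
print(onz(W,[(152,177),(185,300)],.155))
print("walnut centre top px",project(T,[[.534,.382,.018],[.529,.3605,.018]]))
im=viewer.snapshot("top"); cv2.imwrite("pics/box.png",cv2.resize(im[110:270,0:210],(800,610),interpolation=2)[:600,:,::-1])
E
```

```text
box corner T+W (array([0.6003, 0.4581, 0.0908]), np.float64(0.009))
box corner T+S (array([0.5969, 0.4502, 0.1587]), np.float64(0.0157)) (array([0.4124, 0.4609, 0.1272]), np.float64(0.0279))
[[0.60359331 0.4222238 ]
 [0.52679858 0.42136808]]
walnut centre top px [[145.16615922 192.16030279]
 [155.11549508 194.70153742]]
```

View pics/box.png

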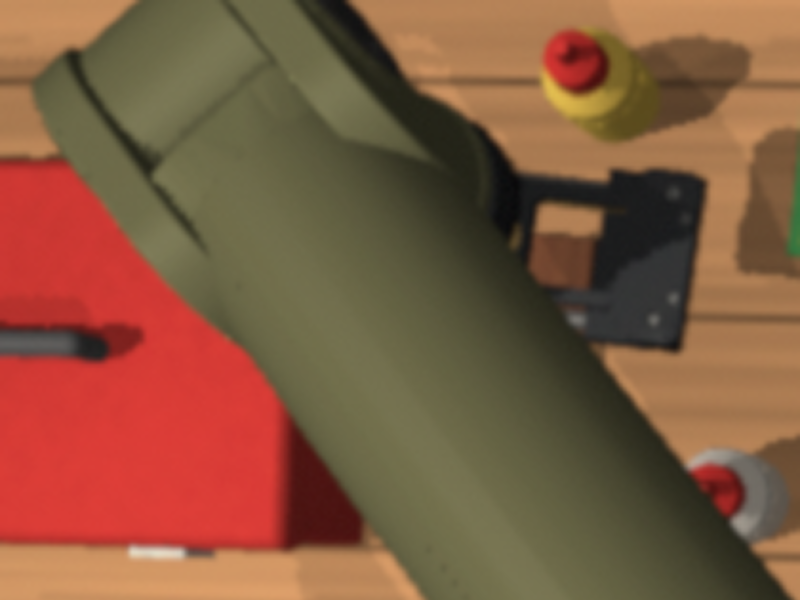

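The top crop shows the box's upper edge at column ~75 and its foot at ~97, so its face is at y≈0.49. A grip centred at y≈0.37 clears it.

Emit:
{"op": "carry_out", "data": {
  "claw": [1,1,1,1,1,1,1],
  "delta_pos": [
    [-0.5,-3.4,0],
    [0,0,4],
    [0,0,4],
    [0,0,3.5],
    [0,0,1.5],
    [0,0,0],
    [0,0,0]
  ],
  "twist": [-0.04,0,0,0,0,0,0]
}}

```text
t: 14.05
tcp_pos: [0.5349, 0.3749, 0.0576]
tool_rot: [[0.998, -0.067, -0.009], [-0.067, -0.998, -0.013], [-0.008, 0.014, -1.0]]
contact_force: [0.4, -1.0, -0.5]
grip_width: 0.0868
```

```bash
python3 - <<'E'
from w import *
togo(.533,.372,.006,86.); print(manip.observe()["tool_rot"][:,2])
o=manip.observe(); im=viewer.snapshot("wrist"); cv2.imwrite("pics/w6.png",im[:,:,::-1])
E
```

```text
t 14.05 tcp [0.5349 0.3749 0.0576] jaw -93.9 F [ 0.4 -1.  -0.5] w 0.0868 | go cm [-0.13  0.24  5.16] twist rad 0.002
[-0.00895429 -0.01292978 -0.99987631]
```

View pics/w6.png

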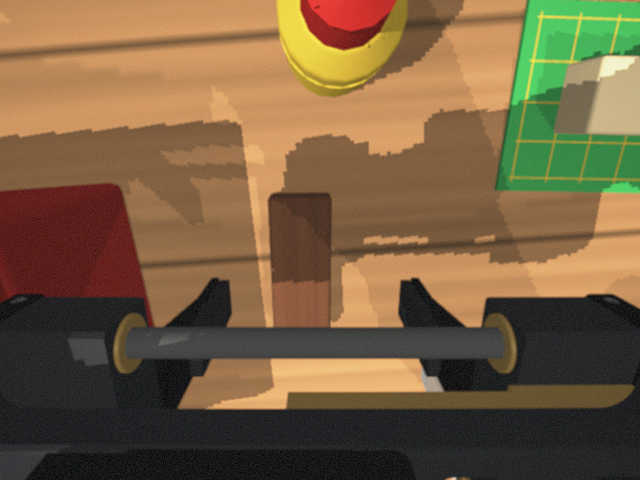

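Wrist view: the walnut (columns 269–331, end at row ~196) lies between the fingers at 225 and 405. It's clear to descend and grip.

Emit:
{"op": "carry_out", "data": {
  "claw": [1,1,1,1,1,0,0,0,0,0,0,0],
  "delta_pos": [
    [0,0.1,2],
    [0,0,1.6],
    [0,0,1],
    [0,0,0.2],
    [0,0,0],
    [0,0,0],
    [0,0,0],
    [0,0,0],
    [0,0,0],
    [0,0,0],
    [0,0,0],
    [0,0,0]
  ],
  "twist": [0,0,0,0,0,0,0,0,0,0,0,0]
}}

```text
t: 15.6
tcp_pos: [0.5362, 0.3746, 0.0094]
tool_rot: [[0.998, -0.067, -0.004], [-0.067, -0.998, -0.01], [-0.004, 0.01, -1.0]]
contact_force: [-0.7, -0.9, -0.7]
grip_width: 0.0377
```

```bash
python3 - <<'E'
from w import *
togo(.533,.372,.006,86.)
o=manip.observe(); im=viewer.snapshot("wrist"); C=cam("wrist",o)
h=cv2.cvtColor(im,cv2.COLOR_RGB2HSV); c=int(project(C,[.56,.372,.018])[0][0]); print(c)
for r in range(150,290,5): print(r,h[r,c-6:c+7].mean(0).round(),end=" ")
E
```

```text
t 15.6 tcp [0.5362 0.3746 0.0094] jaw -93.9 F [-0.7 -0.9 -0.7] w 0.0377 | go cm [-0.3   0.28  0.34] twist rad 0.002
316
150 [ 17. 125. 234.] 155 [ 16. 124. 236.] 160 [ 16. 126. 235.] 165 [ 16. 125. 233.] 170 [ 16. 127. 225.] 175 [ 14. 130. 186.] 180 [ 15. 126. 145.] 185 [ 14. 126. 147.] 190 [ 14. 127. 147.] 195 [ 14. 128. 148.] 200 [ 14. 125. 147.] 205 [ 14. 125. 144.] 210 [ 15. 125. 145.] 215 [ 11. 120.  69.] 220 [ 11. 124.  83.] 225 [ 11. 129.  91.] 230 [ 11. 131.  91.] 235 [ 11. 127.  91.] 240 [ 10. 127.  91.] 245 [ 11. 126.  92.] 250 [ 10. 127.  91.] 255 [ 11. 129.  91.] 260 [ 11. 127.  91.] 265 [ 10. 124.  91.] 270 [ 11. 125.  92.] 275 [ 11. 127.  90.] 280 [ 11. 128.  91.] 285 [ 10. 128.  91.]
```

```bash
python3 - <<'E'
from w import *
o=manip.observe(); C=cam("wrist",o)
og,r=rays(C,[(316,213),(316,217)]); R=o["tool_rot"]; ot=R.T@(og-o["tcp_pos"]); rt=r@R
print((ot+rt*((-.009-ot[2])/rt[:,2])[:,None])*1000)
E
```

```text
[[46.95567752  0.61503865 -9.        ]
 [45.09053287  0.61638859 -9.        ]]
```

Emit:
{"op": "carry_out", "data": {
  "claw": [0,0,0,0,0,0,0,0],
  "delta_pos": [
    [0,0,0],
    [0,0,-1],
    [0,0,-3],
    [0,0,-4],
    [0,0,-4],
    [0,0,-4],
    [0,0,0],
    [0,0,0]
  ],
  "twist": [0,0,0,0,0,0,0,0],
  "squeeze": 30
}}

```text
t: 16.65
tcp_pos: [0.5363, 0.3756, 0.1765]
tool_rot: [[0.998, -0.067, -0.005], [-0.067, -0.998, -0.011], [-0.004, 0.011, -1.0]]
contact_force: [-0.1, -0.3, -1.6]
grip_width: 0.0377
```

Emit:
{"op": "carry_out", "data": {
  "claw": [0,0,0,0,0,0],
  "delta_pos": [
    [2.4,4.7,0],
    [2.4,4.7,0],
    [2.4,4.7,0],
    [2.4,4.7,0],
    [0,0,0],
    [0,0,0]
  ],
  "twist": [0,0,0,0,0,0]
}}

```text
t: 17.4
tcp_pos: [0.6174, 0.1757, 0.1697]
tool_rot: [[0.998, -0.063, -0.017], [-0.064, -0.998, -0.014], [-0.017, 0.015, -1.0]]
contact_force: [-0.8, 0.7, -1.0]
grip_width: 0.0374
```

Emit:
{"op": "carry_out", "data": {
  "claw": [0,0,0,0,0,0,0,0,0,0,0],
  "delta_pos": [
    [0,0,0],
    [0,0,0],
    [0,0,0],
    [0,0,0],
    [0,0,0],
    [0,0,0],
    [0,0,0],
    [0,0,0],
    [0,0,0],
    [0,0,0],
    [0,0,0]
  ],
  "twist": [-0.17,-0.17,-0.17,-0.17,-0.17,-0.17,-0.17,-0.17,-0.15,0,0]
}}

```text
t: 18.77
tcp_pos: [0.6062, 0.1935, 0.1635]
tool_rot: [[0.05, 0.998, -0.03], [0.999, -0.051, -0.012], [-0.013, -0.029, -0.999]]
contact_force: [0.0, 0.0, 0.2]
grip_width: 0.038
```

```bash
python3 - <<'E'
from w import *
togo(.6205,.180,.042,-4.9); print(manip.observe()["tool_rot"][:,2])
E
```

```text
t 18.77 tcp [0.6062 0.1935 0.1635] jaw -2.9 F [0.  0.  0.2] w 0.038 | go cm [-1.12  1.84 12.12] twist rad 0.035
[-0.02971899 -0.01160988 -0.99949087]
```

Emit:
{"op": "carry_out", "data": {
  "claw": [0,0,0,0,0,0],
  "delta_pos": [
    [-1.1,1.8,0],
    [0,0,3],
    [0,0,3],
    [0,0,1.5],
    [0,0,0],
    [0,0,0]
  ],
  "twist": [0.035,0,0,0,0,0]
}}

```text
t: 19.52
tcp_pos: [0.6287, 0.1763, 0.0876]
tool_rot: [[0.101, 0.995, -0.024], [0.995, -0.101, -0.013], [-0.016, -0.022, -1.0]]
contact_force: [0.6, 0.3, -1.8]
grip_width: 0.0376
```

```bash
python3 - <<'E'
from w import *
togo(.6205,.180,.042,-4.9); print(manip.observe()["tool_rot"][:,2])
E
```

```text
t 19.52 tcp [0.6287 0.1763 0.0876] jaw -5.8 F [ 0.6  0.3 -1.8] w 0.0376 | go cm [ 0.36 -0.75  4.57] twist rad -0.016
[-0.02371742 -0.01323175 -0.99963113]
```

Emit:
{"op": "carry_out", "data": {
  "claw": [0,0,0,0,0,0],
  "delta_pos": [
    [0.35,-0.65,0],
    [0,0,1.2],
    [0,0,1.2],
    [0,0,0.6],
    [0,0,0],
    [0,0,0]
  ],
  "twist": [-0.014,0,0,0,0,0]
}}

```text
t: 20.27
tcp_pos: [0.6224, 0.1809, 0.0576]
tool_rot: [[0.086, 0.996, -0.021], [0.996, -0.086, -0.013], [-0.014, -0.02, -1.0]]
contact_force: [-0.2, -0.3, -0.7]
grip_width: 0.0378
```

```bash
python3 - <<'E'
from w import *
togo(.6205,.180,.042,-4.9)
E
```

```text
t 20.27 tcp [0.6224 0.1809 0.0576] jaw -5.0 F [-0.2 -0.3 -0.7] w 0.0378 | go cm [-0.09 -0.15  1.56] twist rad -0.001
```

Emit:
{"op": "carry_out", "data": {
  "claw": [0,0,0,0,0,0,0],
  "delta_pos": [
    [-0.1,-0.15,0],
    [0,0,0.7],
    [0,0,0.4],
    [0,0,0.2],
    [0,0,0],
    [0,0,0],
    [0,0,0]
  ],
  "twist": [0,0,0,0,0,0,0]
}}

```text
t: 21.15
tcp_pos: [0.6209, 0.1799, 0.0443]
tool_rot: [[0.086, 0.996, -0.02], [0.996, -0.087, -0.012], [-0.014, -0.019, -1.0]]
contact_force: [0.1, 1.1, 0.1]
grip_width: 0.0374
```

```bash
python3 - <<'E'
from w import *
togo(.6205,.180,.042,-4.9)
E
```

```text
t 21.15 tcp [0.6209 0.1799 0.0443] jaw -5.0 F [0.1 1.1 0.1] w 0.0374 | go cm [ 0.01 -0.04  0.24] twist rad -0.001
```

Emit:
{"op": "carry_out", "data": {
  "claw": [0,0,0,1,1,1,1,1,1,1,1],
  "delta_pos": [
    [0,0,0.3],
    [0,0,0],
    [0,0,0],
    [0,0,0],
    [0,0,0],
    [0,0,0],
    [0,0,-2],
    [0,0,-5],
    [0,0,-5],
    [0,0,-2],
    [0,0,0]
  ],
  "twist": [0,0,0,0,0,0,0,0,0,0,0]
}}

```text
t: 22.52
tcp_pos: [0.6246, 0.1829, 0.1919]
tool_rot: [[0.086, 0.996, -0.015], [0.996, -0.086, -0.011], [-0.012, -0.014, -1.0]]
contact_force: [0.2, -0.3, -1.2]
grip_width: 0.0869
```

Emit:
{"op": "carry_out", "data": {
  "claw": [1,1,1],
  "delta_pos": [
    [-4,0,0],
    [0,0,0],
    [0,0,0]
  ],
  "twist": [0,0,0]
}}

```text
t: 22.9
tcp_pos: [0.62, 0.1431, 0.1916]
tool_rot: [[0.084, 0.996, -0.016], [0.996, -0.084, -0.01], [-0.012, -0.015, -1.0]]
contact_force: [0.1, 1.4, -0.6]
grip_width: 0.0874
```

```bash
python3 - <<'E'
from w import *
togo(.464,-.276,.16,96.7); print(manip.observe()["tool_rot"][:,2])
look("mat",.619,.178,.003,"w7"); look("walnut",.621,.177,.049); print(manip.observe()["joint_positions"])
E
```

```text
t 22.9 tcp [0.62   0.1431 0.1916] jaw -4.8 F [ 0.1  1.4 -0.6] w 0.0874 | go cm [-43.02 -11.99   3.84] twist rad 1.37
[-0.01576309 -0.01022175 -0.9998235 ]
mat px [312. 178.] (array([620.1, 178.1]), array([147.6, 105.3]), 85.2) area 6361
walnut px [313. 185.] (array([621.5, 175.4]), array([94.4, 36.7]), 85.1) area 4450
[ 15.57712526  23.27003003 -40.63927746  85.50510609  15.49372796
  77.97432264 -31.10237271]
```

View pics/w7.png

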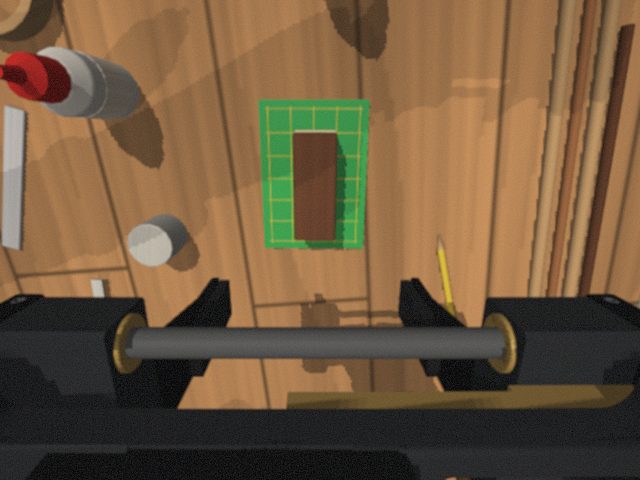

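Walnut sits on the maple within ~2 mm, same angle; the wrist view shows only a thin maple sliver at the far end. Next is the cork.

Emit:
{"op": "carry_out", "data": {
  "claw": [1,1,1,1,1,1,1,1,1,1,1],
  "delta_pos": [
    [-4.7,-1.3,0],
    [-4.7,-1.3,0],
    [-4.7,-1.3,0],
    [-4.7,-1.3,0],
    [-4.7,-1.3,0],
    [-4.7,-1.3,0],
    [-4.7,-1.3,0],
    [-4.7,-1.3,0],
    [-4.7,-1.3,0],
    [0,0,0],
    [0,0,0]
  ],
  "twist": [0,0,0,0,0,0,0,0,0,0,0]
}}

```text
t: 24.38
tcp_pos: [0.4683, -0.2715, 0.1937]
tool_rot: [[0.066, 0.998, -0.018], [0.998, -0.066, -0.004], [-0.006, -0.017, -1.0]]
contact_force: [0.2, 0.7, 1.0]
grip_width: 0.087
```

Emit:
{"op": "carry_out", "data": {
  "claw": [1,1,1,1,1,1,1,1,1,1],
  "delta_pos": [
    [0,0,0],
    [0,0,0],
    [0,0,0],
    [0,0,0],
    [0,0,0],
    [0,0,0],
    [0,0,0],
    [0,0,0],
    [0,0,0],
    [0,0,0]
  ],
  "twist": [0.17,0.17,0.17,0.17,0.17,0.17,0.17,0.17,0,0]
}}

```text
t: 25.62
tcp_pos: [0.4776, -0.2507, 0.1927]
tool_rot: [[0.99, 0.138, -0.017], [0.138, -0.99, 0.001], [-0.017, -0.003, -1.0]]
contact_force: [-0.2, -0.4, -0.5]
grip_width: 0.087
```

```bash
python3 - <<'E'
from w import *
print(manip.observe()["tool_rot"][:,2])
r=look("cork",.464,-.276,.03); togo(r[0][0]/1e3,r[0][1]/1e3,.008,90+r[2]); print(manip.observe()["joint_positions"])
E
```

```text
[-1.72013755e-02  7.40792690e-04 -9.99851771e-01]
cork px [339. 235.] (array([ 466.5, -276.6]), array([68.2, 38.1]), 6.8) area 2457
t 25.68 tcp [ 0.4776 -0.2506  0.1927] jaw -82.1 F [-0.8  0.5  0.3] w 0.087 | go cm [-1.14  2.48 18.49] twist rad 0.02
[ 46.31807215   7.93420201 -23.5843717   99.8464328    3.64598527
  73.8303909  -60.21562484]
```

Emit:
{"op": "carry_out", "data": {
  "claw": [1,1,1,1,1,1,1],
  "delta_pos": [
    [-1.1,2.4,0],
    [0,0,4],
    [0,0,4],
    [0,0,4],
    [0,0,2],
    [0,0,0],
    [0,0,0]
  ],
  "twist": [0.02,0,0,0,0,0,0]
}}

```text
t: 26.55
tcp_pos: [0.4646, -0.2889, 0.0504]
tool_rot: [[0.994, 0.112, -0.016], [0.112, -0.994, -0.006], [-0.016, 0.004, -1.0]]
contact_force: [-0.6, -0.0, 1.3]
grip_width: 0.087
```

```bash
python3 - <<'E'
from w import *
togo(.4665,-.2766,.008,96.8); look("cork",.4665,-.2766,.03)
E
```

```text
t 26.55 tcp [ 0.4646 -0.2889  0.0504] jaw -83.6 F [-0.6 -0.   1.3] w 0.087 | go cm [ 0.4  -1.22  4.23] twist rad -0.006
cork px [293. 276.] (array([ 466.7, -276.7]), array([68.3, 38.4]), 7.0) area 6399
```

Emit:
{"op": "carry_out", "data": {
  "claw": [1,1,1,1,1,1,0,0,0,0,0,0],
  "delta_pos": [
    [0.35,-1.1,0],
    [0,0,0],
    [0,0,1.6],
    [0,0,1.4],
    [0,0,0.5],
    [0,0,0],
    [0,0,0],
    [0,0,0],
    [0,0,0],
    [0,0,0],
    [0,0,0],
    [0,0,0]
  ],
  "twist": [0,0,0,0,0,0,0,0,0,0,0,0],
  "squeeze": 15
}}

```text
t: 28.1
tcp_pos: [0.4683, -0.2781, 0.0157]
tool_rot: [[0.994, 0.113, -0.012], [0.113, -0.994, -0.009], [-0.013, 0.007, -1.0]]
contact_force: [0.1, -0.5, -0.9]
grip_width: 0.0398
```

```bash
python3 - <<'E'
from w import *
togo(.4665,-.2766,.008,96.8)
E
```

```text
t 28.1 tcp [ 0.4683 -0.2781  0.0157] jaw -83.5 F [ 0.1 -0.5 -0.9] w 0.0398 | go cm [-0.15 -0.18  0.77] twist rad -0.006
```

Emit:
{"op": "carry_out", "data": {
  "claw": [0,0,0,0,0,0,0],
  "delta_pos": [
    [0,0,-2],
    [0,0,-4],
    [0,0,-4],
    [0,0,-4],
    [0,0,-1],
    [0,0,0],
    [0,0,0]
  ],
  "twist": [0,0,0,0,0,0,0]
}}

```text
t: 28.98
tcp_pos: [0.468, -0.2757, 0.1666]
tool_rot: [[0.993, 0.113, -0.017], [0.113, -0.994, -0.005], [-0.017, 0.004, -1.0]]
contact_force: [0.1, 0.2, -0.6]
grip_width: 0.0398
```

Emit:
{"op": "carry_out", "data": {
  "claw": [0,0,0,0,0,0,0,0,0,0],
  "delta_pos": [
    [1.4,-4.4,0],
    [1.4,-4.4,0],
    [1.4,-4.4,0],
    [1.4,-4.4,0],
    [1.4,-4.4,0],
    [1.4,-4.4,0],
    [1.4,-4.4,0],
    [0,0,0],
    [0,0,0],
    [0,0,0]
  ],
  "twist": [0,0,0,0,0,0,0,0.1,0.1,0]
}}

```text
t: 30.22
tcp_pos: [0.5229, 0.0521, 0.1469]
tool_rot: [[0.995, -0.092, -0.043], [-0.092, -0.996, 0.003], [-0.043, 0.001, -0.999]]
contact_force: [-0.8, -0.5, -0.4]
grip_width: 0.0402
```

```bash
python3 - <<'E'
from w import *
togo(.530,.0463,.0175,85.1); print(manip.observe()["tool_rot"][:,2])
E
```

```text
t 30.23 tcp [0.5229 0.0521 0.1469] jaw -95.3 F [-0.8 -0.5 -0.4] w 0.0402 | go cm [ 1.33  0.49 12.9 ] twist rad -0.007
[-0.04327214  0.00255073 -0.99906007]
```

Emit:
{"op": "carry_out", "data": {
  "claw": [0,0,0,0,0,0,0],
  "delta_pos": [
    [1.3,0.5,0],
    [0,0,0],
    [0,0,3.5],
    [0,0,3.5],
    [0,0,2],
    [0,0,0],
    [0,0,0]
  ],
  "twist": [0,0,0,0,0,0,0]
}}

```text
t: 31.1
tcp_pos: [0.5334, 0.043, 0.0534]
tool_rot: [[0.995, -0.091, -0.044], [-0.091, -0.996, 0.003], [-0.044, 0.001, -0.999]]
contact_force: [0.4, 0.2, -0.1]
grip_width: 0.0398
```

```bash
python3 - <<'E'
from w import *
togo(.530,.0463,.0175,85.1); print(manip.observe()["tool_rot"][:,2])
E
```

```text
t 31.1 tcp [0.5334 0.043  0.0534] jaw -95.2 F [ 0.4  0.2 -0.1] w 0.0398 | go cm [-0.22 -0.3   3.61] twist rad -0.006
[-0.04353884  0.00331299 -0.99904624]
```

Emit:
{"op": "carry_out", "data": {
  "claw": [0,0,0,0,0,0,0],
  "delta_pos": [
    [-0.2,-0.25,0],
    [0,0,1.3],
    [0,0,1.2],
    [0,0,0.5],
    [0,0,0.1],
    [0,0,0],
    [0,0,0]
  ],
  "twist": [0,0,0,0,0,0,0]
}}

```text
t: 31.98
tcp_pos: [0.5318, 0.046, 0.0225]
tool_rot: [[0.995, -0.091, -0.04], [-0.091, -0.996, 0.003], [-0.04, 0.001, -0.999]]
contact_force: [1.5, -0.1, 0.1]
grip_width: 0.0399
```

```bash
python3 - <<'E'
from w import *
togo(.530,.0463,.0175,85.1)
E
```

```text
t 31.98 tcp [0.5318 0.046  0.0225] jaw -95.2 F [ 1.5 -0.1  0.1] w 0.0399 | go cm [-0.16 -0.02  0.51] twist rad -0.006
```

Emit:
{"op": "carry_out", "data": {
  "claw": [0,0,0,1,1,1,1,1,1,1,1],
  "delta_pos": [
    [0,0,0.35],
    [0,0,0],
    [0,0,0],
    [0,0,0],
    [0,0,0],
    [0,0,0],
    [0,0,-3],
    [0,0,-5],
    [0,0,-5],
    [0,0,-3],
    [0,0,0]
  ],
  "twist": [0,0,0,0,0,0,0,0,0,0,0]
}}

```text
t: 33.35
tcp_pos: [0.5381, 0.0455, 0.1836]
tool_rot: [[0.995, -0.091, -0.04], [-0.091, -0.996, 0.003], [-0.04, 0.001, -0.999]]
contact_force: [-0.0, 0.1, -0.9]
grip_width: 0.0867
```

```bash
python3 - <<'E'
from w import *
print(manip.observe()["tool_rot"][:,2]); look("cork",.529,.046,.03); togo(.44,.27,.24,85.1)
E
```

```text
[-0.04012955  0.00307591 -0.99918975]
cork px [315. 226.] (array([530.4,  46.2]), array([68. , 38.3]), -5.3) area 2699
t 33.4 tcp [0.5371 0.0454 0.1822] jaw -95.2 F [ 0.4 -0.3  0.7] w 0.0869 | go cm [-11.95 -21.48  -5.3 ] twist rad -0.006
```

Emit:
{"op": "carry_out", "data": {
  "claw": [1,1,1,1,1,1,1],
  "delta_pos": [
    [-2.2,-4.2,-1],
    [-2.2,-4.2,-1],
    [-2.2,-4.2,-1],
    [-2.2,-4.2,-1],
    [-2.2,-4.2,-1],
    [0,0,0],
    [0,0,0]
  ],
  "twist": [0,0,0,0,0,0,0]
}}

```text
t: 34.28
tcp_pos: [0.4417, 0.2669, 0.2269]
tool_rot: [[0.994, -0.094, -0.06], [-0.094, -0.996, -0.001], [-0.059, 0.007, -0.998]]
contact_force: [-0.9, -1.1, -0.5]
grip_width: 0.0869
```

```bash
python3 - <<'E'
from w import *
o=manip.observe(); C=cam("wrist",o); print(o["tool_rot"][:,2]); im=viewer.snapshot("wrist"); cv2.imwrite("pics/w8.png",im[:,:,::-1])
togo(.44,.27,.12,85.1); print(project(C,[[.44,.27,.104],[.44,.27,.126]]), o["joint_positions"])
E
```

```text
[-5.97522457e-02 -9.47728600e-04 -9.98212788e-01]
t 34.33 tcp [0.4414 0.2672 0.227 ] jaw -95.4 F [0.  1.  0.4] w 0.0866 | go cm [ 0.47 -0.32 10.69] twist rad -0.008
[[310.20758235 226.20120861]
 [310.06795367 234.97086366]] [  10.15265939    7.80438649  -46.36978197   97.84039229    3.72888419
   79.58888581 -132.24593897]
```

View pics/w8.png

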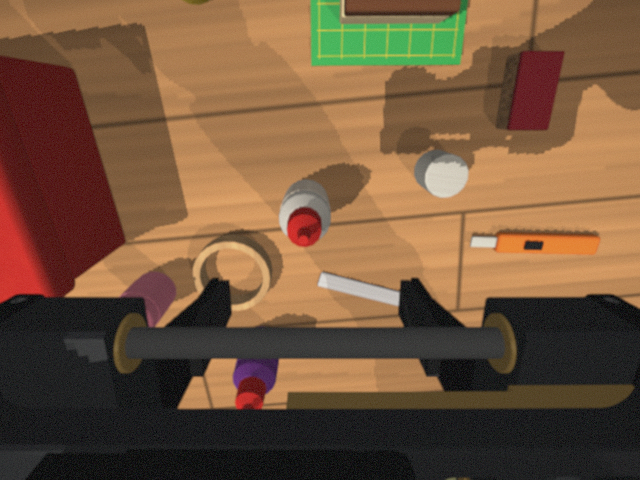

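Wrist view: the white bottle's cap is at (304,229) with its nozzle just below centre. The weight is at (447,175), the cork at (537,90), and the orange knife and tape ring are clear. The nozzle would reach the palm in a body grip, so I'll grip the cap.

```bash
python3 - <<'E'
from w import *
o=manip.observe(); C=cam("wrist",o); im=viewer.snapshot("wrist")
h=cv2.cvtColor(im,cv2.COLOR_RGB2HSV); m=((h[:,:,0]<8)|(h[:,:,0]>172))&(h[:,:,1]>150)&(h[:,:,2]>50)
m=blob(m,(304,229)); cs,_=cv2.findContours(m,0,1); c=max(cs,key=cv2.contourArea); (u,v),rad=cv2.minEnclosingCircle(c); x,y,w,hh=cv2.boundingRect(c); print(u,v,rad,x,y,w,hh)
# cap: far(top image) edge from base rim, near edge (bottom) from the top rim; use bottom edge and columns
p=onz(C,[(x,y+hh-w/2),(x+w,y+hh-w/2),(x+w/2,y+hh-w/2)],.104); print(p.round(4), np.hypot(*(p[1]-p[0])))
print(onz(C,[(u,v)],.095))
b=p[2]; togo(b[0],b[1],.084,85.1)
E
```

```text
305.0 226.5 19.448749542236328 288 208 34 38
[[0.439  0.2896]
 [0.4362 0.2607]
 [0.4376 0.2752]] 0.029095127655387538
[[0.43686834 0.2754223 ]]
t 34.38 tcp [0.4418 0.2669 0.2273] jaw -95.4 F [-0.3  0.2  0.8] w 0.087 | go cm [ 0.35 -0.87 14.33] twist rad -0.009
```

Emit:
{"op": "carry_out", "data": {
  "claw": [1,1,1,1,1,1,1],
  "delta_pos": [
    [0.25,-0.75,0],
    [0,0,0],
    [0,0,3],
    [0,0,3],
    [0,0,3],
    [0,0,1],
    [0,0,0]
  ],
  "twist": [0,0,0,0,0,0,0]
}}

```text
t: 35.25
tcp_pos: [0.4427, 0.2709, 0.1244]
tool_rot: [[0.993, -0.103, -0.059], [-0.103, -0.995, 0.0], [-0.058, 0.006, -0.998]]
contact_force: [-0.2, 0.2, 0.9]
grip_width: 0.0873
```

```bash
python3 - <<'E'
from w import *
togo(.436,.274,.085,85.1); print(manip.observe()["tool_rot"][:,2])
E
```

```text
t 35.25 tcp [0.4427 0.2709 0.1244] jaw -95.9 F [-0.2  0.2  0.9] w 0.0873 | go cm [-0.47 -0.26  3.98] twist rad -0.018
[-5.87728454e-02  1.86167819e-04 -9.98271365e-01]
```

Emit:
{"op": "carry_out", "data": {
  "claw": [1,1,1,1,1,1,0,0,0,0,0,0],
  "delta_pos": [
    [-0.45,-0.2,0],
    [0,0,1.5],
    [0,0,1.4],
    [0,0,0.6],
    [0,0,0],
    [0,0,0],
    [0,0,0],
    [0,0,0],
    [0,0,0],
    [0,0,0],
    [0,0,0],
    [0,0,0]
  ],
  "twist": [0,0,0,0,0,0,0,0,0,0,0,0],
  "squeeze": 20
}}

```text
t: 36.75
tcp_pos: [0.4384, 0.2747, 0.0906]
tool_rot: [[0.993, -0.104, -0.053], [-0.104, -0.995, 0.002], [-0.053, 0.003, -0.999]]
contact_force: [0.8, 1.1, 0.7]
grip_width: 0.0349
```

Emit:
{"op": "carry_out", "data": {
  "claw": [0,0,0],
  "delta_pos": [
    [0,0,0],
    [0,0,0],
    [0,0,0]
  ],
  "twist": [0,0,0],
  "squeeze": 30
}}

```text
t: 37.12
tcp_pos: [0.4383, 0.2749, 0.0906]
tool_rot: [[0.993, -0.103, -0.053], [-0.104, -0.995, 0.003], [-0.053, 0.003, -0.999]]
contact_force: [-0.4, -0.1, 0.1]
grip_width: 0.0297
```

```bash
python3 - <<'E'
from w import *
togo(.436,.274,.085,85.1); print(manip.observe()["tool_rot"][:,2])
im=viewer.snapshot("wrist"); t=viewer.snapshot("scene"); cv2.imwrite("pics/w9.png",np.hstack([im[120:480,160:480],cv2.resize(t[150:310,340:540],(450,360))])[:,:,::-1])
E
```

```text
t 37.12 tcp [0.4383 0.2749 0.0906] jaw -95.9 F [-0.4 -0.1  0.1] w 0.0297 | go cm [-0.19  0.11  0.57] twist rad -0.018
[-0.05341648  0.00256398 -0.99856903]
```

View pics/w9.png

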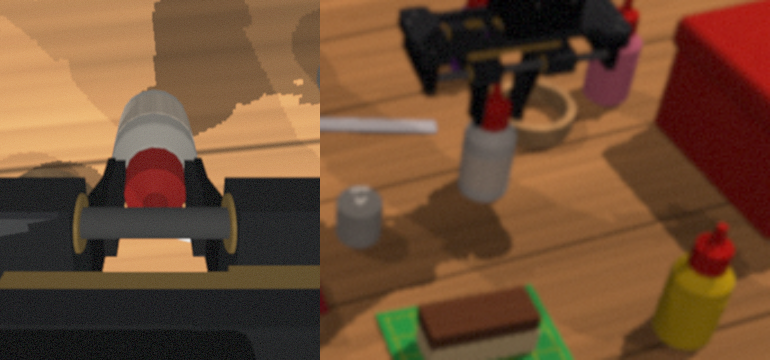

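The cap is gripped between the pads and the bottle is still upright. I'll lift it and carry it slowly.

Emit:
{"op": "carry_out", "data": {
  "claw": [0,0,0,0,0,0,0],
  "delta_pos": [
    [0,0,-1],
    [0,0,-2],
    [0,0,-2],
    [0,0,-2],
    [0,0,-1],
    [0,0,0],
    [0,0,0]
  ],
  "twist": [0,0,0,0,0,0,0]
}}

```text
t: 38.1
tcp_pos: [0.4418, 0.2738, 0.1734]
tool_rot: [[0.993, -0.103, -0.055], [-0.103, -0.995, 0.001], [-0.055, 0.005, -0.998]]
contact_force: [-0.0, -0.1, -1.8]
grip_width: 0.0295
```

Emit:
{"op": "carry_out", "data": {
  "claw": [0,0,0,0,0,0,0,0,0,0,0],
  "delta_pos": [
    [2.1,2.3,0],
    [2.1,2.3,0],
    [2.1,2.3,0],
    [2.1,2.3,0],
    [2.1,2.3,0],
    [2.1,2.3,0],
    [2.1,2.3,0],
    [2.1,2.3,0],
    [2.1,2.3,0],
    [0,0,0],
    [0,0,0]
  ],
  "twist": [0,0,0,0,0,0,0,0,0,0,0]
}}

```text
t: 39.48
tcp_pos: [0.6069, 0.0418, 0.1512]
tool_rot: [[0.992, -0.099, -0.074], [-0.099, -0.995, 0.0], [-0.074, 0.007, -0.997]]
contact_force: [-0.8, 0.3, -1.7]
grip_width: 0.0297
```

```bash
python3 - <<'E'
from w import *
togo(.610,.0395,.093,85.1); print(manip.observe()["tool_rot"][:,2])
im=viewer.snapshot("scene"); cv2.imwrite("pics/s10.png",cv2.resize(im[150:370,230:490],(709,600))[:,:,::-1])
E
```

```text
t 39.48 tcp [0.6069 0.0418 0.1512] jaw -95.7 F [-0.8  0.3 -1.7] w 0.0297 | go cm [0.76 0.16 5.78] twist rad -0.013
[-7.40143736e-02  2.81312545e-04 -9.97257135e-01]
```

View pics/s10.png

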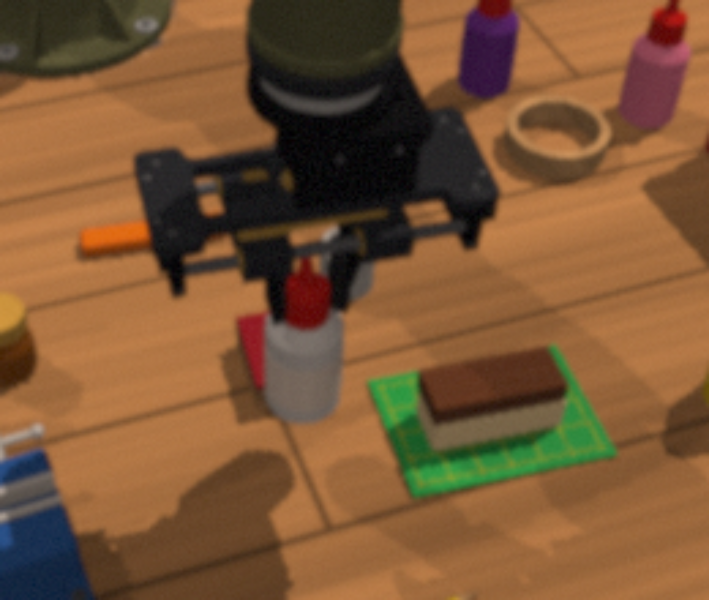

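Scene view: the bottle hangs upright in the grip. Cork, stack and mat are undisturbed. Lowering.

Emit:
{"op": "carry_out", "data": {
  "claw": [0,0,0,0,0,0,0],
  "delta_pos": [
    [0.75,0.15,0],
    [0,0,1.5],
    [0,0,1.5],
    [0,0,1],
    [0,0,0.3],
    [0,0,0],
    [0,0,0]
  ],
  "twist": [0,0,0,0,0,0,0]
}}

```text
t: 40.4
tcp_pos: [0.6096, 0.0415, 0.104]
tool_rot: [[0.993, -0.095, -0.076], [-0.095, -0.995, -0.0], [-0.075, 0.008, -0.997]]
contact_force: [-0.4, -0.1, -0.3]
grip_width: 0.0295
```

```bash
python3 - <<'E'
from w import *
togo(.611,.0395,.093,85.1); print(manip.observe()["tool_rot"][:,2])
E
```

```text
t 40.4 tcp [0.6096 0.0415 0.104 ] jaw -95.4 F [-0.4 -0.1 -0.3] w 0.0295 | go cm [0.24 0.18 1.09] twist rad -0.009
[-7.55115548e-02 -4.16712418e-04 -9.97144840e-01]
```

Emit:
{"op": "carry_out", "data": {
  "claw": [0,0,0,0,0,0,0],
  "delta_pos": [
    [0.2,0.15,0],
    [0,0,0.5],
    [0,0,0.3],
    [0,0,0.2],
    [0,0,0],
    [0,0,0],
    [0,0,0]
  ],
  "twist": [0,0,0,0,0,0,0]
}}

```text
t: 41.28
tcp_pos: [0.6115, 0.0397, 0.0942]
tool_rot: [[0.993, -0.095, -0.074], [-0.095, -0.995, -0.0], [-0.073, 0.007, -0.997]]
contact_force: [0.7, 0.2, -1.3]
grip_width: 0.0291
```

```bash
python3 - <<'E'
from w import *
togo(.611,.0395,.091,85.1)
E
```

```text
t 41.27 tcp [0.6115 0.0397 0.0942] jaw -95.5 F [ 0.7  0.2 -1.3] w 0.0291 | go cm [-0.03  0.02  0.32] twist rad -0.01
```

Emit:
{"op": "carry_out", "data": {
  "claw": [0,0,0,0,1,1,1,1,1],
  "delta_pos": [
    [0,0,0.2],
    [0,0,0.1],
    [0,0,0],
    [0,0,0],
    [0,0,0],
    [0,0,0],
    [0,0,0],
    [0,0,0],
    [0,0,0]
  ],
  "twist": [0,0,0,0,0,0,0,0,0]
}}

```text
t: 42.4
tcp_pos: [0.6121, 0.0399, 0.0921]
tool_rot: [[0.993, -0.095, -0.072], [-0.095, -0.995, -0.0], [-0.071, 0.007, -0.997]]
contact_force: [-0.1, 1.5, 0.6]
grip_width: 0.0717
```

Emit:
{"op": "carry_out", "data": {
  "claw": [1,1,1,1,1,1,1],
  "delta_pos": [
    [0,0,-2],
    [0,0,-3],
    [0,0,-3],
    [0,0,-3],
    [0,0,-2],
    [0,0,0],
    [0,0,0]
  ],
  "twist": [0,0,0,0,0,0,0]
}}

```text
t: 43.28
tcp_pos: [0.623, 0.0407, 0.2334]
tool_rot: [[0.993, -0.094, -0.065], [-0.095, -0.996, 0.0], [-0.065, 0.006, -0.998]]
contact_force: [-1.0, 0.3, -1.2]
grip_width: 0.0869
```

```bash
python3 - <<'E'
from w import *
togo(.456,.132,.16,85.1); print(manip.observe()["tool_rot"][:,2])
im=viewer.snapshot("wrist"); cv2.imwrite("pics/w11.png",im[:,:,::-1])
o=manip.observe(); C=cam("wrist",o); print(project(C,[[.608,.0395,.104],[.608,.0395,.126],[.608,.0395,0]]).round())
E
```

```text
t 43.27 tcp [0.623  0.0407 0.2334] jaw -95.4 F [-1.   0.3 -1.2] w 0.0869 | go cm [-16.97  -7.55   8.42] twist rad -0.009
[-6.54287631e-02  2.48370909e-04 -9.97857212e-01]
[[317. 237.]
 [317. 246.]
 [316. 206.]]
```

View pics/w11.png

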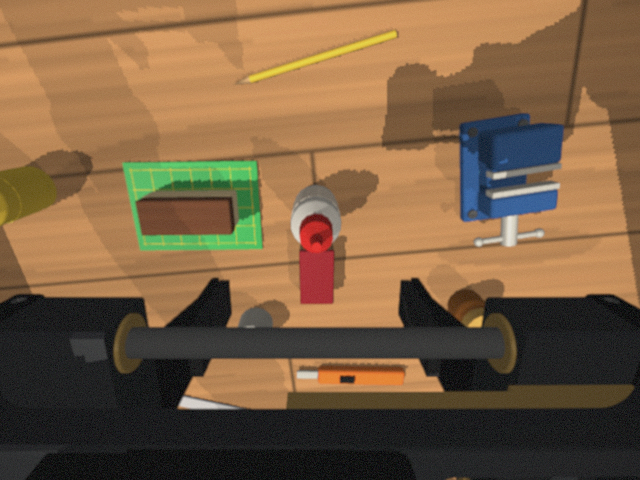

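Wrist view: the bottle stands with its cap at (317,233), predicted (317,237). The cork is right in front at (317,275). The stack at (187,215) and the jar at (470,310) are undisturbed. Last is the weight.

Emit:
{"op": "carry_out", "data": {
  "claw": [1,1,1,1,1,1,1,1,1],
  "delta_pos": [
    [-2.4,-1.1,0],
    [-2.4,-1.1,0],
    [-2.4,-1.1,0],
    [-2.4,-1.1,0],
    [-2.4,-1.1,0],
    [-2.4,-1.1,0.5],
    [-1.8,-0.8,1],
    [0,0,1],
    [0,0,0]
  ],
  "twist": [0,0,0,0,0,0,0,0,0]
}}

```text
t: 44.45
tcp_pos: [0.4582, 0.1301, 0.21]
tool_rot: [[0.992, -0.096, -0.08], [-0.096, -0.995, -0.001], [-0.079, 0.009, -0.997]]
contact_force: [0.4, 0.4, 0.7]
grip_width: 0.0869
```

```bash
python3 - <<'E'
from w import *
o=manip.observe(); C=cam("wrist",o); im=viewer.snapshot("wrist"); print(o["tool_rot"][:,2])
h=cv2.cvtColor(im,cv2.COLOR_RGB2HSV); px=project(C,[.458,.1315,.042])[0]; print(px,h[int(px[1]),int(px[0])])
m=blob((h[:,:,1]<60)&(h[:,:,2]>90),px); cs,_=cv2.findContours(m,0,1); c=max(cs,key=cv2.contourArea); print(cv2.boundingRect(c),m.sum())
x,y,w,hh=cv2.boundingRect(c); p=onz(C,[(x,y+hh-w/2),(x+w,y+hh-w/2),(x+w/2,y+hh-w/2)],.042); print(p.round(4))
togo(p[2][0],p[2][1],.02,85.1)
cv2.imwrite("pics/w12.png",im[:,:,::-1])
E
```

```text
[-0.07957246 -0.00126928 -0.99682828]
[311.66827864 206.64269356] [ 22  28 200]
(289, 180, 44, 47) 1559
[[0.4618 0.1532]
 [0.4576 0.1108]
 [0.4597 0.132 ]]
t 44.5 tcp [0.4585 0.1303 0.2105] jaw -95.5 F [-0.6 -0.5  0.7] w 0.0865 | go cm [ 1.6  -0.33 18.98] twist rad -0.01
```

Emit:
{"op": "carry_out", "data": {
  "claw": [1,1,1,1,1,1,1,1],
  "delta_pos": [
    [1.5,-0.3,0],
    [0,0,0],
    [0,0,3.5],
    [0,0,3.5],
    [0,0,3.5],
    [0,0,2.5],
    [0,0,0],
    [0,0,0]
  ],
  "twist": [0,0,0,0,0,0,0,0]
}}

```text
t: 45.5
tcp_pos: [0.4671, 0.1296, 0.0783]
tool_rot: [[0.992, -0.101, -0.077], [-0.102, -0.995, 0.002], [-0.077, 0.006, -0.997]]
contact_force: [-0.4, -0.2, 0.8]
grip_width: 0.0873
```

```bash
python3 - <<'E'
from w import *
togo(.4595,.132,.019,85.1); print(manip.observe()["tool_rot"][:,2])
E
```

```text
t 45.5 tcp [0.4671 0.1296 0.0783] jaw -95.8 F [-0.4 -0.2  0.8] w 0.0873 | go cm [-0.32 -0.19  5.97] twist rad -0.016
[-0.07731491  0.00237239 -0.9970039 ]
```

Emit:
{"op": "carry_out", "data": {
  "claw": [1,1,1,1,1,1],
  "delta_pos": [
    [-0.3,-0.15,0],
    [0,0,2],
    [0,0,2],
    [0,0,1],
    [0,0,0.3],
    [0,0,0]
  ],
  "twist": [0,0,0,0,0,0]
}}

```text
t: 46.25
tcp_pos: [0.4653, 0.133, 0.0306]
tool_rot: [[0.993, -0.102, -0.066], [-0.102, -0.995, 0.003], [-0.066, 0.003, -0.998]]
contact_force: [-0.1, 0.3, -0.0]
grip_width: 0.087
```

Emit:
{"op": "carry_out", "data": {
  "claw": [0,0,0,0,0,0,0,0],
  "delta_pos": [
    [0,0,0],
    [0,0,0],
    [0,0,0],
    [0,0,0],
    [0,0,0],
    [0,0,0],
    [0,0,0],
    [0,0,0]
  ],
  "twist": [0,0,0,0,0,0,0,0],
  "squeeze": 40
}}

```text
t: 47.25
tcp_pos: [0.4664, 0.1325, 0.0321]
tool_rot: [[0.993, -0.103, -0.064], [-0.103, -0.995, 0.003], [-0.064, 0.004, -0.998]]
contact_force: [-1.0, -1.0, 0.7]
grip_width: 0.0421
```

```bash
python3 - <<'E'
from w import *
togo(.4595,.132,.019,85.1); print(manip.observe()["tool_rot"][:,2])
E
```

```text
t 47.25 tcp [0.4664 0.1325 0.0321] jaw -95.9 F [-1.  -1.   0.7] w 0.0421 | go cm [-0.6   0.12  1.35] twist rad -0.018
[-0.06358199  0.00250076 -0.99797348]
```

Off-centre and shallow, so I'm re-gripping.

Emit:
{"op": "carry_out", "data": {
  "claw": [1,1,1,1,1],
  "delta_pos": [
    [0,0,0],
    [0,0,0],
    [0,0,0],
    [0,0,0],
    [0,0,0]
  ],
  "twist": [0,0,0,0,0]
}}

```text
t: 47.88
tcp_pos: [0.4664, 0.1333, 0.032]
tool_rot: [[0.993, -0.102, -0.063], [-0.102, -0.995, 0.003], [-0.063, 0.003, -0.998]]
contact_force: [-0.2, 0.2, 0.1]
grip_width: 0.0829
```

Emit:
{"op": "carry_out", "data": {
  "claw": [1,1,1,1,1],
  "delta_pos": [
    [-0.6,0.1,0],
    [0,0,0.8],
    [0,0,0.8],
    [0,0,0],
    [0,0,0]
  ],
  "twist": [0,0,0,0,0]
}}

```text
t: 48.5
tcp_pos: [0.4583, 0.1328, 0.0149]
tool_rot: [[0.993, -0.103, -0.064], [-0.102, -0.995, 0.003], [-0.064, 0.003, -0.998]]
contact_force: [-0.2, -0.1, 0.5]
grip_width: 0.0871
```

```bash
python3 - <<'E'
from w import *
togo(.4595,.132,.019,85.1)
o=manip.observe(); C=cam("wrist",o); im=viewer.snapshot("wrist"); h=cv2.cvtColor(im,cv2.COLOR_RGB2HSV)
px=project(C,[.4597,.132,.042])[0]; m=blob((h[:,:,1]<60)&(h[:,:,2]>110),px-[0,15]); x,y,w,hh=cv2.boundingRect(m); print(px,(x,y,w,hh)); 
print(onz(C,[(x+w/2,y)],.042), onz(C,[(x+w/2,y)],.0))
E
```

```text
t 48.5 tcp [0.4583 0.1328 0.0149] jaw -95.9 F [-0.2 -0.1  0.5] w 0.0871 | go cm [ 0.1   0.07 -0.42] twist rad -0.017
[316.44419289 325.82779379] (266, 284, 96, 44)
[[0.48063538 0.13091272]] [[0.45820557 0.13316876]]
```

Emit:
{"op": "carry_out", "data": {
  "claw": [0,0,0,0,0,0,0,0,0],
  "delta_pos": [
    [0,0,0],
    [0,0,0],
    [0,0,0],
    [0,0,0],
    [0,0,0],
    [0,0,0],
    [0,0,0],
    [0,0,0],
    [0,0,0]
  ],
  "twist": [0,0,0,0,0,0,0,0,0],
  "squeeze": 45
}}

```text
t: 49.68
tcp_pos: [0.4588, 0.133, 0.0154]
tool_rot: [[0.993, -0.103, -0.063], [-0.103, -0.995, 0.004], [-0.063, 0.003, -0.998]]
contact_force: [-0.5, -0.3, -0.3]
grip_width: 0.0431
```

Emit:
{"op": "carry_out", "data": {
  "claw": [0,0,0,0,0,0,0],
  "delta_pos": [
    [0,0,-1],
    [0,0,-3],
    [0,0,-4],
    [0,0,-4],
    [0,0,-2],
    [0,0,0],
    [0,0,0]
  ],
  "twist": [0,0,0,0,0,0,0]
}}

```text
t: 50.55
tcp_pos: [0.4632, 0.1309, 0.1564]
tool_rot: [[0.992, -0.101, -0.073], [-0.101, -0.995, 0.001], [-0.073, 0.006, -0.997]]
contact_force: [0.9, 0.4, -5.9]
grip_width: 0.0429
```

```bash
python3 - <<'E'
from w import *
togo(.6215,.1755,.067,85.1); print(manip.observe()["tool_rot"][:,2])
E
```

```text
t 50.55 tcp [0.4632 0.1309 0.1564] jaw -95.8 F [ 0.9  0.4 -5.9] w 0.0429 | go cm [15.91 -6.09  7.77] twist rad -0.016
[-0.07297086  0.00121674 -0.99733333]
```

Emit:
{"op": "carry_out", "data": {
  "claw": [0,0,0,0,0,0,0,0,0,0],
  "delta_pos": [
    [2.1,-0.85,0],
    [2.1,-0.85,0],
    [2.1,-0.85,0],
    [2.1,-0.85,0],
    [2.1,-0.85,0],
    [2.1,-0.85,0],
    [2.1,-0.85,0],
    [0,0,0],
    [0,0,0],
    [0,0,0]
  ],
  "twist": [0,0,0,0,0,0,0,0,0,0]
}}

```text
t: 51.8
tcp_pos: [0.6084, 0.1727, 0.1249]
tool_rot: [[0.99, -0.1, -0.103], [-0.101, -0.995, -0.005], [-0.102, 0.016, -0.995]]
contact_force: [0.1, 0.7, -4.5]
grip_width: 0.043
```

```bash
python3 - <<'E'
from w import *
togo(.621,.176,.067,85.1); print(manip.observe()["tool_rot"][:,2])
E
```

```text
t 51.8 tcp [0.6084 0.1727 0.1249] jaw -95.7 F [ 0.1  0.7 -4.5] w 0.043 | go cm [ 1.81 -0.55  5.62] twist rad -0.014
[-0.10325827 -0.00537112 -0.99464008]
```

Emit:
{"op": "carry_out", "data": {
  "claw": [0,0,0,0,0,0,0],
  "delta_pos": [
    [1.7,-0.5,0],
    [0,0,1.2],
    [0,0,1.2],
    [0,0,0.8],
    [0,0,0.3],
    [0,0,0],
    [0,0,0]
  ],
  "twist": [0,0,0,0,0,0,0]
}}

```text
t: 52.68
tcp_pos: [0.6186, 0.1745, 0.0859]
tool_rot: [[0.989, -0.099, -0.106], [-0.1, -0.995, -0.008], [-0.105, 0.018, -0.994]]
contact_force: [0.0, 0.1, -5.2]
grip_width: 0.043
```

```bash
python3 - <<'E'
from w import *
togo(.621,.176,.067,85.1); print(manip.observe()["tool_rot"][:,2])
E
```

```text
t 52.67 tcp [0.6186 0.1745 0.0859] jaw -95.7 F [ 0.   0.1 -5.2] w 0.043 | go cm [ 0.42 -0.21  1.85] twist rad -0.013
[-0.10604497 -0.0079341  -0.99432968]
```

Emit:
{"op": "carry_out", "data": {
  "claw": [0,0,0,0,0,0,0],
  "delta_pos": [
    [0.4,-0.2,0],
    [0,0,0.6],
    [0,0,0.5],
    [0,0,0.3],
    [0,0,0],
    [0,0,0],
    [0,0,0]
  ],
  "twist": [0,0,0,0,0,0,0]
}}

```text
t: 53.55
tcp_pos: [0.622, 0.1763, 0.0711]
tool_rot: [[0.99, -0.099, -0.105], [-0.1, -0.995, -0.008], [-0.104, 0.018, -0.994]]
contact_force: [-0.5, -0.1, -5.2]
grip_width: 0.0429
```

```bash
python3 - <<'E'
from w import *
togo(.621,.176,.066,85.1); print(manip.observe()["tool_rot"][:,2])
E
```

```text
t 53.55 tcp [0.622  0.1763 0.0711] jaw -95.7 F [-0.5 -0.1 -5.2] w 0.0429 | go cm [-0.04  0.03  0.52] twist rad -0.014
[-0.10502376 -0.00751046 -0.99444135]
```

Emit:
{"op": "carry_out", "data": {
  "claw": [0,0,0,0],
  "delta_pos": [
    [0,0,0.25],
    [0,0,0.15],
    [0,0,0],
    [0,0,0]
  ],
  "twist": [0,0,0,0]
}}

```text
t: 54.05
tcp_pos: [0.6217, 0.1763, 0.0671]
tool_rot: [[0.99, -0.099, -0.105], [-0.1, -0.995, -0.007], [-0.103, 0.018, -0.994]]
contact_force: [-0.6, -0.0, -4.8]
grip_width: 0.0431
```

Emit:
{"op": "carry_out", "data": {
  "claw": [0,0,0,0],
  "delta_pos": [
    [0,0,0.15],
    [0,0,0.05],
    [0,0,0],
    [0,0,0]
  ],
  "twist": [0,0,0,0]
}}

```text
t: 54.55
tcp_pos: [0.6216, 0.1763, 0.0652]
tool_rot: [[0.99, -0.099, -0.104], [-0.1, -0.995, -0.007], [-0.103, 0.018, -0.995]]
contact_force: [0.1, -0.1, -4.3]
grip_width: 0.0432
```

Emit:
{"op": "carry_out", "data": {
  "claw": [0,0,0,0],
  "delta_pos": [
    [0,0,0.1],
    [0,0,0.1],
    [0,0,0],
    [0,0,0]
  ],
  "twist": [0,0,0,0]
}}

```text
t: 55.05
tcp_pos: [0.6222, 0.1763, 0.0651]
tool_rot: [[0.99, -0.099, -0.102], [-0.101, -0.995, -0.008], [-0.101, 0.018, -0.995]]
contact_force: [-1.3, -0.1, -1.3]
grip_width: 0.0429
```

Contact: the load is transferring. Releasing and lifting off.

Emit:
{"op": "carry_out", "data": {
  "claw": [0.6,0.7,1,1,1,1],
  "delta_pos": [
    [0,0,0],
    [0,0,0],
    [0,0,0],
    [0,0,0],
    [0,0,0],
    [0,0,0]
  ],
  "twist": [0,0,0,0,0,0]
}}

```text
t: 55.8
tcp_pos: [0.6233, 0.1774, 0.0661]
tool_rot: [[0.99, -0.099, -0.1], [-0.1, -0.995, -0.006], [-0.098, 0.016, -0.995]]
contact_force: [0.4, -0.1, -0.1]
grip_width: 0.0856
```

Emit:
{"op": "carry_out", "data": {
  "claw": [1,1,1,1,1,1,1,1],
  "delta_pos": [
    [0,0,-1],
    [0,0,-3],
    [0,0,-4],
    [0,0,-4],
    [0,0,-4],
    [0,0,0],
    [0,0,0],
    [0,0,0]
  ],
  "twist": [0,0,0,0,0,0,0,0]
}}

```text
t: 56.8
tcp_pos: [0.6394, 0.1785, 0.2329]
tool_rot: [[0.99, -0.099, -0.099], [-0.1, -0.995, -0.005], [-0.098, 0.015, -0.995]]
contact_force: [0.2, -0.5, -0.2]
grip_width: 0.0872
```

```bash
python3 - <<'E'
from w import *
o=manip.observe(); C=cam("wrist",o); im=viewer.snapshot("wrist"); s=viewer.snapshot("scene")
togo(.45,.05,.25)
look("mat",.62,.178,.003); look("cork",.53,.046,.03)
px=project(C,[.62,.176,.091])[0]; h=cv2.cvtColor(im,cv2.COLOR_RGB2HSV); m=blob((h[:,:,1]<60)&(h[:,:,2]>100),px); x,y,w,hh=cv2.boundingRect(m); print("weight",px,(x,y,w,hh),onz(C,[(x+w/2,y+hh-w/2)],.091))
print(project(C,[[.608,.0395,.104]]))
a=np.zeros((480,800,3),np.uint8); a[:, :400]=im[:, 120:520]; a[:,400:]=cv2.resize(s[180:360,255:405+0],(400,480)) 
cv2.imwrite("pics/f1.png",np.hstack([im[:, 130:530],cv2.resize(s[190:350,290:460],(400,377))[:,:,:].repeat(1,0) if 0 else cv2.copyMakeBorder(cv2.resize(s[190:350,290:460],(400,377)),0,103,0,0,0)])[:,:,::-1])
E
```

```text
t 56.9 tcp [0.6392 0.1783 0.2324] jaw -95.7 F [-0.2 -0.   0.7] w 0.0872 | go cm [-17.63  14.67   0.21] twist rad 0.0
mat px [313. 203.] (array([620.3, 178.3]), array([148.6, 105.6]), 85.1) area 6009
cork px [434. 272.] (array([530.4,  47. ]), array([68. , 38.2]), -4.9) area 1413
weight [317.09810361 231.39486372] (293, 204, 48, 48) [[0.62332907 0.17576774]]
[[471.56270362 234.23356093]]
```

View pics/f1.png

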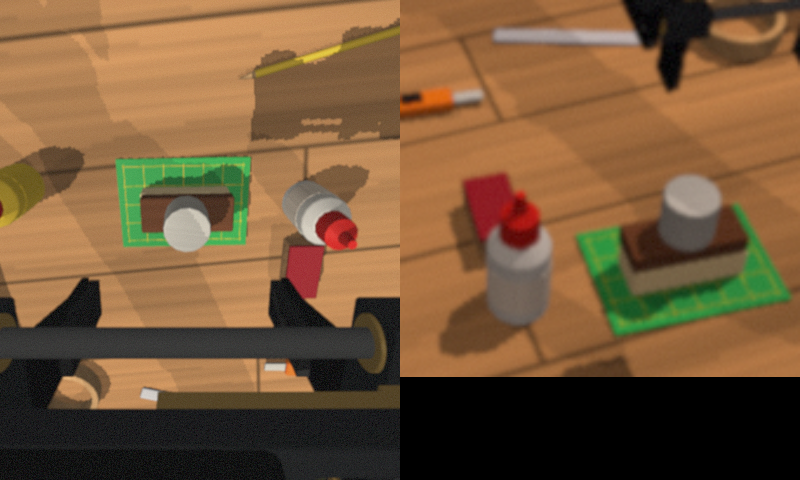

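The wrist and scene views show the stack, weight, bottle and cork all in place. One last numeric check of the bottle and jar, then I hand in.

```bash
python3 - <<'E'
from w import *
from bench import ticket
o=manip.observe(); C=cam("wrist",o); im=viewer.snapshot("wrist"); h=cv2.cvtColor(im,cv2.COLOR_RGB2HSV)
m=blob(((h[:,:,0]<8)|(h[:,:,0]>172))&(h[:,:,1]>170)&(h[:,:,2]>150),(470,232)); x,y,w,hh=cv2.boundingRect(m); print((x,y,w,hh),"cap",onz(C,[(x+w/2,y+hh/2)],.100))
t=viewer.snapshot("top"); T=cam("top"); ht=cv2.cvtColor(t,cv2.COLOR_RGB2HSV); m=blob((abs(ht[:,:,0].astype(int)-19)<4)&(ht[:,:,1]>125)&(ht[:,:,2]>165),(395,233)); n=np.argwhere(m)[:,::-1]; print("jar px",n.mean(0),len(n))
g=np.array(onz(C,[(x+w/2,y+hh/2)],.100)[0])-[.620,.178]; a=np.radians(85.1); Y=np.array([np.cos(a),np.sin(a)]); X=np.array([Y[1],-Y[0]]); print("glue in mat",g@X,g@Y)
if abs(g@X)<.012 and abs(g@Y+.139)<.012: print(ticket.close_job())
E
```

```text
(454, 219, 33, 31) cap [[0.60601917 0.03856404]]
jar px [395.42236025 232.66459627] 322
glue in mat -0.0020195395134401536 -0.14012056466929357
the job is handed in; nothing more can be done
None
```

The bench is set out for the glue-up and the job is handed in, at about 57 s of the 131 s allowed. The hand-in reported no verdict.

| Item | Last check |
|---|---|
| Maple on mat | about 2 mm from centre, same angle as the mat (85.1°) |
| Walnut on maple | about 2 mm off along its length, same angle |
| Weight on walnut | about 2 mm from its middle, upright in the pictures |
| Bottle, vise side | at (−2, −140) mm in the mat's frame, against a target of (0, −139); upright in the pictures |
| Cork | flat, grit up, about 76 mm in front of the bottle (centre to centre), so about 16 mm clear rather than 20 |
| Jar | still at its starting pixel position |

- **Unmeasured after the weight went on:** the maple and walnut positions were measured just after each was placed. After the weight went on I only checked them by eye, and they looked undisturbed.
- **What went wrong:** the first top-view estimate of the walnut was about 2 cm off because shadow spoiled the colour mask; the wrist camera corrected it. The first grip on the weight was shallow and off-centre, so I took it again.
- **Tool tilt:** the tool's tilt crept up to about 0.1 rad over the moves. The bottle and weight still look upright in the last pictures.

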